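Send repaired remotes down the outgoing rail and book them out

ROBOT

A 7-joint arm with a two-finger parallel gripper is mounted at the origin on the work surface. World frame = base frame: x ahead of the robot, y to its left, z up, the work surface at z = 0. Lengths are in m, angles in rad, forces in N, time in s.
With the tool pointing down it reaches from about 0.375 to 0.925 m from the base axis. Payload 3.1 kg.
Tool frame: the origin (TCP) lies on the centre line of the jaws, within the pads' length; the fingertips stand 8 mm ahead of it and the grasp point (between the pads) lies 11 mm behind it; z points along the fingers, y is the line along which they close (so a half turn about z gives the same grasp; the last joint's range is limited). The gripper opens to 85 mm and grips with 20 to 120 N. Pads are 22 mm wide; open, the fingers measure 114 mm over their backs; the gripper's body (76 mm by 85 mm) begins 54 mm behind the grasp point. The pads swing forward as they close: fully open they stand 13 mm farther back than shut.
Start: joints at [1.18, 0.383, 0.044, 1.598, -0.018, 1.161, -0.05], TCP at [0.188, -0.622, 0.239] pointing down, gripper open.
Joint ranges: [-2.61, 2.61], [-0.41, 2.15], [-1.48, 1.57], [0, 2.5], [-1.57, 4.71], [0.05, 1.97], [-2.85, 2.85]. Speed limits (rad/s): [2.79, 2.79, 3.14, 3.14, 3.14, 3.14, 3.14].

INTERFACE

Orientations are given as a 3x3 rotation matrix whose columns are the frame's x, y, z axes.
In Python, from cell import r gives the robot as it stands.
- The arm moves only by the tool step_arm, never from a script. Its argument "increments" is a list of rows, each a list of 6 numbers: the shift along the tool's x, y, z scaled (see below), then the turn, a rotation vector about the tool's x, y, z scaled (see below). In form: [[x, y, z, ax, ay, az], ...]. A call has 1 to 20 rows; each row is the pose to reach, as a shift and turn from the pose commanded when the call began, along the tool's axes at that moment; what a row does not reach only later rows make up. The controller multiplies each number of a shift by 100 cm and each number of a turn by pi/2 rad. A row lasts 1/10 s, in which the tool goes at most 50 mm and 8.59 degrees, less where a joint would pass 70% of its speed; a pose out of reach is approached as far as the arm can. A call with a number of a shift or a turn outside -1 to 1 is refused whole. A call with a gripper value outside its range is refused whole. "gripper" is the opening, from -1 (shut) to 1 (fully open), set as the call begins (left out, the last holds). The fingers move at their own pace and stop on an object; "force" is the grip in N (left out, the last holds). Time passes only in rows, so rows that repeat a pose let the fingers close. It gives the time, the measured TCP pose, the force, the opening and the grip force at its end, in the units of the state.
- r.state(): the state, without advancing time (a new reading comes with each control period).
- r.camera(name): name is "side" or "top"; returns (picture, depth): 480x640x3 uint8, red, green, blue; 480x640 float32, m along the optical axis (not along the pixel's ray), 0 where there is no reading.
- r.get_calibration(name): a dict with "intrinsics" (3x3 intrinsics, pixels), "R" (3x3) and "t" (3): a world point X has camera coordinates R X + t. Camera axes: x right, y down, z forward; pixel columns grow to the right and rows downward; lengths in m; the calibration is good to about 2 mm. A picture is of the moment at which its call begins. get_calibration takes no time and is no camera call.
- r.finish_job(): hands the job in; it is judged then, once.
Trained networks look in the newest picture that a camera, given by its name, has taken for a name from the list of things; names that differ only in an ending like _2 or _b are one class to them, and where a whole thing is asked for, a point or a joint stands for the part that bears it (a point fixed in the world has none). Each returns a list of dicts, best first, with "p" (0 to 1); they miss things now and then, are a little off and sometimes report something else, mostly with a low value. They report only what shows in the picture. A call takes as long as a camera call.
- r.masks_of(camera, target): "mask" (480x640 bool, what is visible of it) and "pixel" ([column, row] in pixels, amid what is visible of it).
The state is a dict: "time_s": time; "q": joint angles; "joint_vel": joint speeds; "effort": joint torques, N m; "position": TCP position; "orientation": TCP orientation; "force": force on the tool from outside, world axes, zero at the start; "wrist_torque": the same for the moment, N m; "gripper_width": opening from 0.0 (shut) to 1.0 (fully open); "finger_force": force on a finger pad.
Only numpy, scipy, OpenCV 4.12 (cv2) and the standard library are available. Lean on these libraries where they do the work, as an engineer would, in place of code of your own. Each camera call takes 0.05 s, during which the arm holds its last target. There are 200 camera calls.

TASK

Push the red stop bolt fully across the low end of the sloped rail, then hang every carrier that stands on the desk on the rail by its rollers: let each go at the green, raised part, its tray under the rail and its upright on the robot's side, so that it rolls down on its own to the stop or up against the carrier before it. When all hang in line and are still, take the barcode scanner from its black mat, hold it still for a good second about 10 cm in front of the barcode plate on the rail's high post, level and pointing straight at its middle, and lay the scanner back flat on its mat. Do not push or guide a carrier with the gripper once it is below the green part, and leave the other things on the desk where they are.

Things in the scene. Friction and masses are not known exactly. Their poses are not given: they have to be found in the camera images.
- rail: fixed sloped rail, aluminium channel 470 mm long along its own y, falling 6 degrees towards -y (the robot's right); place and yaw vary. Origin on the desk under its middle, z up, -x side to the robot. Channel floor at z = 190 mm + 0.105 y, 3 mm thick, 22 mm wide; walls flare to +-17 mm, 9 mm above the floor. Posts 24 mm square at y = +-222 mm; a tie bar near the desk; otherwise free below.
- rail_load (a point): point on the channel floor in the middle (rail y = +120 mm) of the green loading part, 100 mm long. A carrier hanging on the rail leans 6 degrees with it, its rollers on the channel floor, so its origin is 76 mm below the floor. Let go here, it rolls down at about 0.15 m/s.
- rail_stop (a point): point on the channel floor at the stopping face (y = -195 mm) of the shut stop bolt. The first carrier's rubber end comes to rest against it: its origin is then at about rail y = -156 mm; the next ones follow 62 mm apart.
- gate (a joint): travel of the red stop bolt, m: 0 = drawn back towards the robot (channel end open), 0.032 = fully shut, blade across the channel; slides along the rail's +x with about 1.5 N friction and stays where it is left.
- gate_knob (a point): centre of the top of the stop bolt's upright red knob, 14 mm square, on the robot's side of the rail's low end; free to pinch from above (along the rail's y) over its top 30 mm; moves with the bolt.
- rail_label (a point): middle of the white barcode plate (70 mm wide, 46 mm high) on the high post of the rail, upright, 100 mm above the desk, facing the rail's -x (the robot).
- scanner: loose pocket barcode scanner, grey and black box 100 mm long (x), 46 mm wide (y), 26 mm high (z), 0.11 kg; origin at the centre of its underside, z up. It looks out of its window at the +x end, along its own +x. Grip it across its width.
- scanner_window (a point): centre of the scanner's window, at x = +50 mm, z = +13 mm of the scanner.
- mat: black rubber parking mat of the scanner, fixed on the desk, 160 mm (x) by 110 mm (y), 3 mm thick; origin at the centre of its underside.
- carrier1: loose blue roller carrier, C-shaped, 148 mm tall, 0.2 kg, standing on its tray (may be absent). Origin under the tray, straight below the rollers; z up, y = rolling direction, C open to +x. Tray x -34 to +42, y +-31 mm; remote on it up to z = 20 mm; upright at x = -34 mm, 30 mm wide; top plate z 97 to 102 mm, x -35 to +12 mm, rubber ends at y = +-31 mm; rollers and tab: see its point.
- carrier1_tab (a point): grip point of carrier1, 131 mm above its origin on its blue tab: 12 mm thick (carrier x), 26 mm wide (y), z = 102 to 148 mm; pinch it across x from above. Below the top plate: two white rollers, 18 mm dia., 12 mm wide, at x = 0, y = +-21 mm, lowest point z = 76 mm. The C's mouth is free from z = 20 to 76 mm.
- carrier2: loose orange roller carrier, C-shaped, 148 mm tall, 0.2 kg, standing on its tray (may be absent). Origin under the tray, straight below the rollers; z up, y = rolling direction, C open to +x. Tray x -34 to +42, y +-31 mm; remote on it up to z = 20 mm; upright at x = -34 mm, 30 mm wide; top plate z 97 to 102 mm, x -35 to +12 mm, rubber ends at y = +-31 mm; rollers and tab: see its point.
- carrier2_tab (a point): grip point of carrier2, 131 mm above its origin on its orange tab: 12 mm thick (carrier x), 26 mm wide (y), z = 102 to 148 mm; pinch it across x from above. Below the top plate: two white rollers, 18 mm dia., 12 mm wide, at x = 0, y = +-21 mm, lowest point z = 76 mm. The C's mouth is free from z = 20 to 76 mm.
- carrier3: loose green roller carrier, C-shaped, 148 mm tall, 0.2 kg, standing on its tray (may be absent). Origin under the tray, straight below the rollers; z up, y = rolling direction, C open to +x. Tray x -34 to +42, y +-31 mm; remote on it up to z = 20 mm; upright at x = -34 mm, 30 mm wide; top plate z 97 to 102 mm, x -35 to +12 mm, rubber ends at y = +-31 mm; rollers and tab: see its point.
- carrier3_tab (a point): grip point of carrier3, 131 mm above its origin on its green tab: 12 mm thick (carrier x), 26 mm wide (y), z = 102 to 148 mm; pinch it across x from above. Below the top plate: two white rollers, 18 mm dia., 12 mm wide, at x = 0, y = +-21 mm, lowest point z = 76 mm. The C's mouth is free from z = 20 to 76 mm.
- carrier4: loose yellow roller carrier, C-shaped, 148 mm tall, 0.2 kg, standing on its tray (may be absent). Origin under the tray, straight below the rollers; z up, y = rolling direction, C open to +x. Tray x -34 to +42, y +-31 mm; remote on it up to z = 20 mm; upright at x = -34 mm, 30 mm wide; top plate z 97 to 102 mm, x -35 to +12 mm, rubber ends at y = +-31 mm; rollers and tab: see its point.
- carrier4_tab (a point): grip point of carrier4, 131 mm above its origin on its yellow tab: 12 mm thick (carrier x), 26 mm wide (y), z = 102 to 148 mm; pinch it across x from above. Below the top plate: two white rollers, 18 mm dia., 12 mm wide, at x = 0, y = +-21 mm, lowest point z = 76 mm. The C's mouth is free from z = 20 to 76 mm.
- screwdriver: small screwdriver with a yellow handle, 170 mm long; not part of the job, leave it alone. Origin at the centre of its underside.
- notes: pad of yellow sticky notes, 51 x 51 x 12 mm; not part of the job, leave it alone. Origin at the centre of its underside.
- key_shell: black key fob shell, 75 x 30 x 10 mm; not part of the job, leave it alone. Origin at the centre of its underside.
- jar: clear jar of pink erasers, 92 mm dia., 142 mm tall; not part of the job, leave it alone. Origin at the centre of its underside.
- pen_cup: red cup with pens, 72 mm dia., about 140 mm tall with the pens; not part of the job, leave it alone. Origin at the centre of its underside.
- plant: little plant in a white pot, 68 mm dia., about 140 mm tall; not part of the job, leave it alone. Origin at the centre of its underside.

How it is judged:
On the way, in this order (a step that is already met when the one before it is completed fails the run):
1. the stop bolt is pushed shut (value of joint gate above 0.026 m), for 0.2 s.
2. every carrier present hangs on the rail, at rest at the stop or against the carrier before it (x of carrier1 in the frame of rail between -0.015 and 0.015 m and z of carrier1 in the frame of rail between 0.08 and 0.145 m and angle between each of carrier1, carrier2, carrier3, carrier4's own z axis and vertical below 0.25 rad and angle between the y axis of each of carrier1, carrier2, carrier3, carrier4 and the y axis of rail, either way round below 0.35 rad and linear speed of each of carrier1, carrier2, carrier3, carrier4 below 0.03 m/s and (y of rail_stop in the frame of carrier1 between -0.047 and -0.015 m or y of carrier2 in the frame of carrier1 between -0.072 and -0.052 m or y of carrier3 in the frame of carrier1 between -0.072 and -0.052 m or y of carrier4 in the frame of carrier1 between -0.072 and -0.052 m) and x of carrier2 in the frame of rail between -0.015 and 0.015 m and z of carrier2 in the frame of rail between 0.08 and 0.145 m and (y of rail_stop in the frame of carrier2 between -0.047 and -0.015 m or y of carrier1 in the frame of carrier2 between -0.072 and -0.052 m or y of carrier3 in the frame of carrier2 between -0.072 and -0.052 m or y of carrier4 in the frame of carrier2 between -0.072 and -0.052 m) and x of carrier3 in the frame of rail between -0.015 and 0.015 m and z of carrier3 in the frame of rail between 0.08 and 0.145 m and (y of rail_stop in the frame of carrier3 between -0.047 and -0.015 m or y of carrier1 in the frame of carrier3 between -0.072 and -0.052 m or y of carrier2 in the frame of carrier3 between -0.072 and -0.052 m or y of carrier4 in the frame of carrier3 between -0.072 and -0.052 m) and x of carrier4 in the frame of rail between -0.015 and 0.015 m and z of carrier4 in the frame of rail between 0.08 and 0.145 m and (y of rail_stop in the frame of carrier4 between -0.047 and -0.015 m or y of carrier1 in the frame of carrier4 between -0.072 and -0.052 m or y of carrier2 in the frame of carrier4 between -0.072 and -0.052 m or y of carrier3 in the frame of carrier4 between -0.072 and -0.052 m) and value of joint gate above 0.026 m), for 0.3 s.
3. the scanner is held still, level and square, with its window about 10 cm (5 to 15) from the barcode plate and pointing at it (y of rail_label in the frame of scanner between -0.025 and 0.025 m and z of rail_label in the frame of scanner between -0.007 and 0.033 m and x of rail_label in the frame of scanner between 0.1 and 0.2 m and angle between the x axis of scanner and the x axis of rail, either way round below 0.35 rad and linear speed of scanner below 0.03 m/s and angular speed of scanner below 0.3 rad/s), for 1 s.
At the end, for the whole second after the job is handed in: Bolt shut (26 mm or more); every carrier present hangs from the rail, upright and at rest, the first within 16 mm of the stop place, each other within 10 mm of touching the one before; the scanner lies flat and still on its mat, centre within 50 mm (x) and 40 mm (y) of the mat's centre (all of step 2 and x of scanner in the frame of mat between -0.05 and 0.05 m and y of scanner in the frame of mat between -0.04 and 0.04 m and z of scanner in the frame of mat between -0.002 and 0.008 m and angle between scanner's own z axis and vertical below 0.1 rad and linear speed of scanner below 0.02 m/s).
It fails at once if a carrier hanging on the rail below the green part is pushed or guided by the gripper ((contact force between the fingers and carrier1 above 1 N and x of carrier1 in the frame of rail between -0.015 and 0.015 m and z of carrier1 in the frame of rail between 0.08 and 0.125 m and y of carrier1 in the frame of rail between -0.2 and 0.03 m) or (contact force between the fingers and carrier2 above 1 N and x of carrier2 in the frame of rail between -0.015 and 0.015 m and z of carrier2 in the frame of rail between 0.08 and 0.125 m and y of carrier2 in the frame of rail between -0.2 and 0.03 m) or (contact force between the fingers and carrier3 above 1 N and x of carrier3 in the frame of rail between -0.015 and 0.015 m and z of carrier3 in the frame of rail between 0.08 and 0.125 m and y of carrier3 in the frame of rail between -0.2 and 0.03 m) or (contact force between the fingers and carrier4 above 1 N and x of carrier4 in the frame of rail between -0.015 and 0.015 m and z of carrier4 in the frame of rail between 0.08 and 0.125 m and y of carrier4 in the frame of rail between -0.2 and 0.03 m)).
It fails at once if another thing on the desk is knocked away or over (distance of any of screwdriver, notes, key_shell, jar, pen_cup, plant from where it was at the start of the episode above 0.05 m or angle between any of screwdriver, notes, key_shell, jar, pen_cup, plant's own z axis and vertical above 0.4 rad).
Of carrier1, carrier2, carrier3, carrier4 only 3 to 4 are there at a start; the rules pass over those that are not, and their reading is None.
At some moment in a run one of carrier1, carrier2, carrier3, carrier4, scanner may be knocked a few centimetres aside while the robot is not near it.
It also fails if it takes over 208 s, if anything falls off the work surface, if the arm or the gripper's body presses on something with over 40 N, if the wrist force passes 120 N, or if a joint passes its speed limit or range.

## Working session

There is one attempt and no reset: what is moved stays moved. The work goes in short steps, Python scripts to look and compute and a tool call to move; the robot and the scene stay as the last step left them, time stands still between calls to the robot, and variables do not carry over. Pictures are saved under pics/ and viewed, at most 14 in all, crops included, and the job is handed in when it is done.

Besides the shell and the picture viewer there is one more tool, called after "Emit:" as name([rows], argument=value, ...), one row to a line, values as JSON. step_arm: Moves the arm, as the interface text tells. Its arguments: {"type":"object","properties":{"increments":{"type":"array"},"gripper":{"type":"number"},"force":{"type":"number"}},"required":["increments"]}

```bash
ls; mkdir -p pics
python3 - <<'E'
from cell import r
import cv2,numpy as np
s=r.state();print(s['time_s'],s['position'],np.round(s['orientation'],3).tolist(),s['gripper_width'])
for c in ('side','top'):
    p,d=r.camera(c);cv2.imwrite(f'pics/{c}0.png',p[:,:,::-1]);np.savez(f'{c}0.npz',p=p,d=d)
    k=r.get_calibration(c);print(c,np.round(k['intrinsics'],1).tolist(),np.round(k['R'],4).tolist(),np.round(k['t'],4).tolist())
E
```

```text
pics
0.0 [ 0.18733964 -0.62143499  0.23784605] [[0.957, 0.289, -0.001], [0.289, -0.957, 0.003], [-0.0, -0.003, -1.0]] 1.0029964192093939
side [[525.9, 0.0, 319.8], [0.0, 525.9, 250.0], [0.0, 0.0, 1.0]] [[0.9991, -0.0399, 0.0104], [-0.0187, -0.6631, -0.7483], [0.0368, 0.7475, -0.6633]] [-0.5566, 0.13, 1.3613]
top [[441.1, 0.0, 320.7], [0.0, 441.1, 242.3], [0.0, 0.0, 1.0]] [[-0.0027, -0.9999, 0.0168], [-0.9951, 0.001, -0.0993], [0.0992, -0.017, -0.9949]] [0.0065, 0.5672, 1.0975]
```

View pics/side0.png

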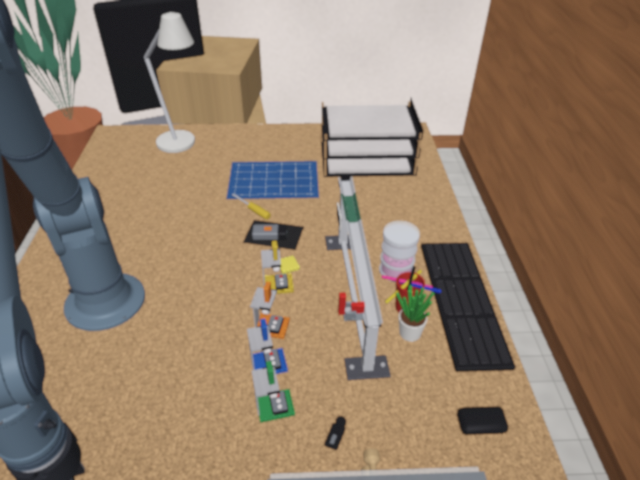

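View pics/top0.png

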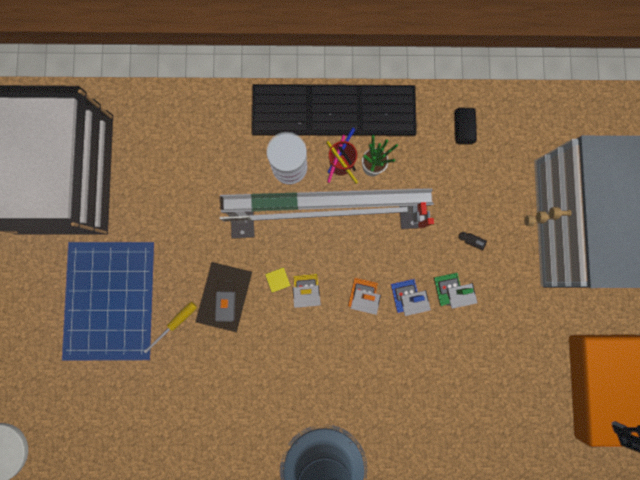

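The side view shows four carriers in a row (x ≈ 270 px), the rail at (355, 260), its red knob at (345, 303), and the scanner on its mat at (272, 234). In the top view the carriers' trays face the rail, the jar stands behind it at (287, 158), and the bolt's red part is at (425, 214).

```bash
cat > h.py <<'E'
from cell import r
import numpy as np, cv2
def cloud(c,d,m):
    k=r.get_calibration(c);K=k['intrinsics'];v,u=np.nonzero(m&(d>0));z=d[v,u]
    P=np.c_[(u-K[0][2])/K[0][0]*z,(v-K[1][2])/K[1][1]*z,z]
    return (P-np.array(k['t']))@np.array(k['R'])
def mask(c,n):
    L=r.masks_of(c,n);return (L[0]['mask'],L[0]['p'],L[0]['pixel']) if L else (None,0,None)
def tool_delta(P,Rt,s=None):
    "shift (scaled) and rotvec/(pi/2) from the present pose"
    s=s or r.state();R0=np.array(s['orientation'])
    d=R0.T@(np.array(P)-s['position']);a=cv2.Rodrigues(R0.T@Rt)[0].ravel()/(np.pi/2)
    return np.round(np.r_[d,a],4).tolist()
def rect(X):
    (c,sz,a)=cv2.minAreaRect((X[:,:2]*1000).astype(np.float32));return np.round(c,1),np.round(sz,1),round(a,1)
E
python3 - <<'E'
from h import *
for c in ('top','side'):
    p,d=r.camera(c)
    for n in ['carrier1','carrier2','carrier3','carrier4']:
        m,pr,px=mask(c,n)
        if m is None: print(c,n,None);continue
        X=cloud(c,d,m);h=X[X[:,2]>.137];g=X[(X[:,2]>.09)&(X[:,2]<.112)];t=X[X[:,2]<.03]
        print(c,n,round(pr,2),px,len(X),'zmax',X[:,2].max().round(3),'tab',len(h),rect(h) if len(h)>3 else '','plate',rect(g) if len(g)>3 else '')
    for n in ['scanner','mat','jar','gate_knob','notes','screwdriver','key_shell','pen_cup','plant']:
        m,pr,px=mask(c,n)
        if m is None: print(c,n,None);continue
        X=cloud(c,d,m);z=np.percentile(X[:,2],90);print(c,n,round(pr,2),px,len(X),'ztop',z.round(3),'rect',rect(X),'toprect',rect(X[X[:,2]>z-.008]))
    m,pr,px=mask(c,'rail');X=cloud(c,d,m);h=X[X[:,2]>.15];print(c,'rail',pr,rect(h));np.save(c+'_rail.npy',X)
E
```

```text
top carrier1 0.81 [304.3, 290.8] 782 zmax 0.15 tab 60 (array([444. ,  42.1]), array([24.9, 11.2]), 90.0) plate (array([433.3,  41.7]), array([45.8, 61.6]), 3.2)
top carrier2 0.81 [304.3, 290.8] 782 zmax 0.15 tab 60 (array([444. ,  42.1]), array([24.9, 11.2]), 90.0) plate (array([433.3,  41.7]), array([45.8, 61.6]), 3.2)
top carrier3 0.81 [304.3, 290.8] 782 zmax 0.15 tab 60 (array([444. ,  42.1]), array([24.9, 11.2]), 90.0) plate (array([433.3,  41.7]), array([45.8, 61.6]), 3.2)
top carrier4 0.81 [304.3, 290.8] 782 zmax 0.15 tab 60 (array([444. ,  42.1]), array([24.9, 11.2]), 90.0) plate (array([433.3,  41.7]), array([45.8, 61.6]), 3.2)
top scanner 0.73 [228.6, 302.6] 777 ztop 0.03 rect (array([418.9, 249.1]), array([ 47. , 101.5]), 88.5) toprect (array([418.4, 248.7]), array([46. , 98.3]), 88.4)
top mat 0.86 [213.3, 296.9] 2060 ztop 0.005 rect (array([430.2, 255.7]), array([114.8, 167. ]), 75.4) toprect (array([431. , 255.5]), array([114.7, 165.3]), 75.5)
top jar None
top gate_knob 0.83 [421.3, 217.8] 237 ztop 0.235 rect (array([ 611.7, -214.7]), array([54.6, 17.5]), 5.0) toprect (ar
[... 2330 characters left out ...]
253 ztop 0.026 rect (array([364.8, 383.9]), array([ 46.1, 149.7]), 44.7) toprect (array([365.4, 371.3]), array([ 25.1, 126.8]), 43.0)
side key_shell 0.82 [336.6, 431.0] 495 ztop 0.012 rect (array([ 574.9, -391.1]), array([77.8, 34.5]), 65.4) toprect (array([ 574.4, -392.1]), array([75.6, 30.3]), 65.8)
side pen_cup 0.97 [408.2, 285.2] 774 ztop 0.097 rect (array([794.5, -29.9]), array([195.1, 134. ]), 40.9) toprect (array([783.4, -58.5]), array([84.3, 97.4]), 30.5)
side plant 0.72 [412.6, 312.4] 1211 ztop 0.129 rect (array([786. , -79.6]), array([196.4,  77.3]), 69.1) toprect (array([ 763.6, -137.8]), array([71.7, 77.5]), 66.6)
side rail 0.58 (array([618.3, -12.9]), array([ 89.1, 469.2]), 2.6)
```

```bash
cat >> h.py <<'E'
def carriers(c,d):
    out=[]
    for L in r.masks_of(c,'carrier1'):
        X=cloud(c,d,L['mask'])
        h=X[X[:,2]>.137];g=X[(X[:,2]>.09)&(X[:,2]<.112)]
        if L['p']>.3 and len(h)>15 and len(g)>20: out.append((round(L['p'],2),rect(h),rect(g),X[:,2].max().round(3)))
    return sorted(out,key=lambda o:o[1][0][1])
E
python3 - <<'E'
from h import *
for c in ('top','side'):
    p,d=r.camera(c)
    for o in carriers(c,d): print(c,*o)
    X=cloud(c,d,np.ones(d.shape,bool))
    # rail bins
    m=(X[:,2]>.15)&(X[:,2]<.24)&(X[:,0]>.60)&(X[:,0]<.68)&(abs(X[:,1]+.01)<.235)
    R=X[m]; mid=[]
    for y in np.arange(-.22,.21,.02):
        b=R[abs(R[:,1]-y)<.01]
        if len(b)<8: continue
        zf=.19+.105*(y+.01); b=b[b[:,2]>zf-.006]
        lo,hi=np.percentile(b[:,0],[2,98]); e=b[:,2]; mid.append([y,(lo+hi)/2,hi-lo,np.percentile(e,10),np.percentile(e,98)])
    mid=np.array(mid);print(c,np.polyfit(mid[3:,0],mid[3:,1],1));print(np.round(mid[::3],4).tolist())
    for z in (.15,.17): print('rail y ext',np.percentile(X[(X[:,2]>z)&(X[:,0]>.6)&(X[:,0]<.68)&(abs(X[:,1])<.3)][:,1],[0.2,99.8]))
    J=X[(X[:,2]>.12)&(X[:,2]<.17)&(X[:,0]>.69)&(X[:,0]<.9)&(X[:,1]>.02)&(X[:,1]<.2)];print('jar',len(J),rect(J),J[:,2].max())
    # label plate: white, facing -x
    if c=='side':
        hsv=cv2.cvtColor(p,cv2.COLOR_RGB2HSV)
    else: cv2.imwrite('pics/topcrop.png',cv2.resize(p[170:330,200:500,::-1],None,fx=2.6,fy=2.6,interpolation=cv2.INTER_CUBIC))
cv2.imwrite('pics/sidecrop.png',cv2.resize(p[170:420,220:440,::-1],None,fx=2.3,fy=2.3,interpolation=cv2.INTER_CUBIC))
E
```

```text
top 0.83 (array([ 444.1, -325. ]), array([12.4, 25.5]), 13.0) (array([ 433., -327.]), array([46.7, 64. ]), 10.1) 0.15
top 0.59 (array([ 426.9, -213. ]), array([12.1, 26.4]), 12.3) (array([ 416., -216.]), array([47.1, 63.5]), 12.0) 0.15
top 0.64 (array([ 430.5, -101. ]), array([26.2, 11.5]), 75.9) (array([419.6, -97.7]), array([61.4, 46.8]), 76.8) 0.15
top 0.55 (array([623.4, -11.5]), array([ 89.1, 466.9]), 1.6) (array([624.5, 211.1]), array([19.2, 69. ]), 4.0) 0.24
top 0.93 (array([444. ,  42.1]), array([24.8, 11.3]), 89.9) (array([432.6,  41.2]), array([46.9, 60.9]), 5.0) 0.151
top [-0.05478891  0.64341062]
[[-0.22, 0.638, 0.0694, 0.1655, 0.2036], [-0.16, 0.6521, 0.0337, 0.1709, 0.1849], [-0.1, 0.6495, 0.0356, 0.1776, 0.191], [-0.04, 0.6464, 0.0361, 0.1844, 0.1969], [0.02, 0.6427, 0.0356, 0.1903, 0.2026], [0.08, 0.6391, 0.0354, 0.197, 0.2093], [0.14, 0.6356, 0.035, 0.203, 0.2165], [0.2, 0.6322, 0.0347, 0.2093, 0.2222]]
rail y ext [-0.24277049  0.21994224]
rail y ext [-0.23893482  0.2198799 ]
jar 1273 (array([770.6,  89.5]), array([93.6, 91.9]), 0.1) 0.147588358416765
side 0.92 (arra
[... 280 characters left out ...]
,  13. ]), 85.6) (array([ 414.3, -124.2]), array([110.4,  50.3]), 81.4) 0.152
side 0.77 (array([444.3,  35.3]), array([18.4,  9.8]), 70.0) (array([433.6,   1.1]), array([ 43.7, 146.4]), 2.5) 0.152
side [-0.05498808  0.64177833]
[[-0.22, 0.6367, 0.0675, 0.1677, 0.2057], [-0.16, 0.6506, 0.0354, 0.1732, 0.186], [-0.1, 0.6474, 0.0353, 0.1795, 0.1925], [-0.04, 0.6441, 0.0359, 0.1857, 0.1991], [0.02, 0.6409, 0.0353, 0.1918, 0.2042], [0.08, 0.6375, 0.0357, 0.199, 0.2106], [0.14, 0.6334, 0.0367, 0.2045, 0.2183], [0.2, 0.6306, 0.0354, 0.2109, 0.225]]
rail y ext [-0.2454189   0.22166215]
rail y ext [-0.24377783  0.22180428]
jar 855 (array([768.3,  85.9]), array([94.6, 92.2]), 74.0) 0.14768592644369982
```

View pics/topcrop.png

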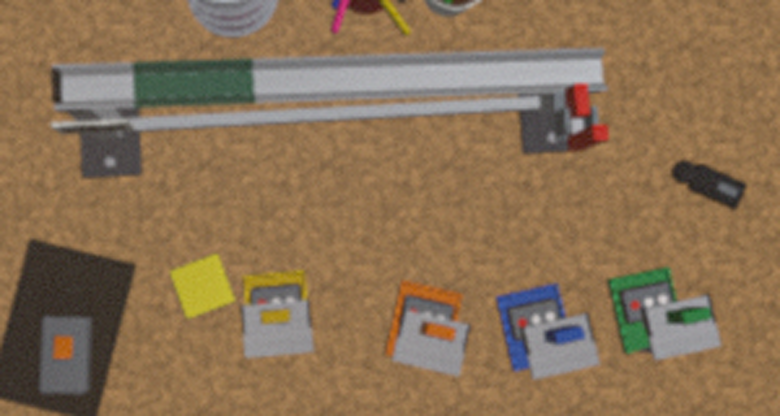

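View pics/sidecrop.png

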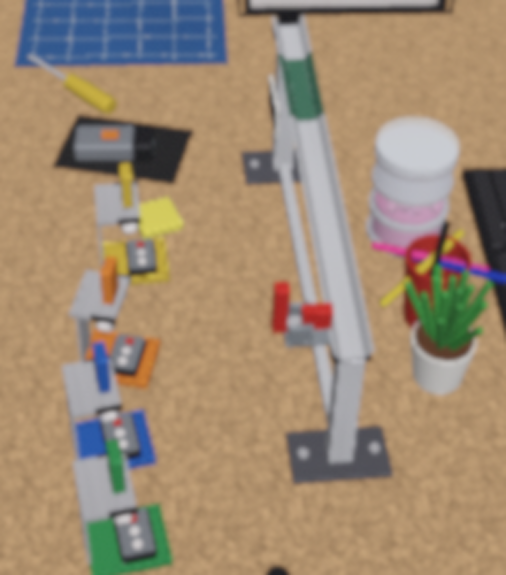

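Four carriers were found: green yaw ≈ +11°, blue +12°, orange −13° and yellow ≈ +3°. The rail is at about (0.643, −0.0115) with yaw 3.1°. The side crop shows the bolt's red knob drawn back towards the robot at (281, 305), with its blade at (315, 315). I'll do the bolt first.

```bash
cat >> h.py <<'E'
TH=np.arctan(.0549);C0=np.array([.643,-.0115])
def rail(x,y): return C0+np.array([[np.cos(TH),-np.sin(TH)],[np.sin(TH),np.cos(TH)]])@[x,y]
def Rdown(a,tilt=0):
    "tool down, tool x at world angle a; tilt about tool y"
    c,s=np.cos(a),np.sin(a);R=np.array([[c,s,0],[s,-c,0],[0,0,-1.]])
    return R@cv2.Rodrigues(np.array([0,tilt,0.]))[0]
E
python3 - <<'E'
from h import *
s=r.state();R=Rdown(TH)
for P in ([.36,-.42,.32],[.590,-.221,.30],[.590,-.221,.219]): print(tool_delta(P,R,s))
print(rail(0,.12),rail(-.064,-.208))
E
```

```text
[0.2234, -0.144, -0.0807, -0.0, -0.0, 0.1515]
[0.5011, -0.2681, -0.0607, -0.0, -0.0, 0.1515]
[0.5011, -0.2681, 0.0203, -0.0, -0.0, 0.1515]
[0.63642191 0.10831957] [ 0.59049826 -0.22269557]
```

Emit:
step_arm([
  [0.223, -0.144, -0.081, 0, 0, 0.15],
  [0.223, -0.144, -0.081, 0, 0, 0.15],
  [0.223, -0.144, -0.081, 0, 0, 0.15],
  [0.223, -0.144, -0.081, 0, 0, 0.15],
  [0.223, -0.144, -0.081, 0, 0, 0.15],
  [0.501, -0.268, -0.061, 0, 0, 0.1515],
  [0.501, -0.268, -0.061, 0, 0, 0.1515],
  [0.501, -0.268, -0.061, 0, 0, 0.1515],
  [0.501, -0.268, -0.061, 0, 0, 0.1515],
  [0.501, -0.268, -0.061, 0, 0, 0.1515],
  [0.501, -0.268, -0.061, 0, 0, 0.1515],
  [0.501, -0.268, -0.061, 0, 0, 0.1515],
  [0.501, -0.268, -0.061, 0, 0, 0.1515],
  [0.501, -0.268, -0.061, 0, 0, 0.1515],
  [0.501, -0.268, -0.061, 0, 0, 0.1515],
  [0.501, -0.268, -0.061, 0, 0, 0.1515],
], gripper=0)

```text
time_s: 3.4
position: [0.5887, -0.2235, 0.3004]
orientation: [[0.999, 0.051, -0.0], [0.051, -0.999, -0.001], [-0.001, 0.001, -1.0]]
force: [1.0, -0.3, -0.2]
gripper_width: 0.505
finger_force: 0.0
```

Run:
```python
from h import *
s=r.state();print(s['time_s'],s['position'],s['gripper_width'],s['q'])
print(tool_delta([.590,-.221,.219],Rdown(TH),s))
```

```text
3.4 [ 0.58869    -0.22350896  0.30038933] 0.5051179159001975 [ 0.49270028  0.31403488 -0.24436315  1.56779032  0.07957793  1.26961044
 -1.28352074]
[0.0015, -0.0025, 0.0814, 0.0007, 0.0003, -0.0024]
```

Emit:
step_arm([
  [0.0015, -0.002, 0.04, 0, 0, 0],
  [0.0015, -0.002, 0.081, 0, 0, 0],
  [0.0015, -0.002, 0.081, 0, 0, 0],
  [0.0015, -0.002, 0.081, 0, 0, 0],
])

```text
time_s: 3.8
position: [0.5902, -0.2202, 0.2191]
orientation: [[0.999, 0.053, -0.002], [0.053, -0.999, 0.0], [-0.002, -0.0, -1.0]]
force: [0.6, -0.5, 1.6]
gripper_width: 0.496
finger_force: 0.0
```

Emit:
step_arm([
  [0, 0, 0, 0, 0, 0],
  [0, 0, 0, 0, 0, 0],
  [0, 0, 0, 0, 0, 0],
  [0, 0, 0, 0, 0, 0],
  [0, 0, 0, 0, 0, 0],
  [0, 0, 0, 0, 0, 0],
  [0, 0, 0, 0, 0, 0],
], gripper=-1, force=20)

```text
time_s: 4.5
position: [0.593, -0.2198, 0.2225]
orientation: [[0.999, 0.054, 0.005], [0.054, -0.999, -0.002], [0.005, 0.002, -1.0]]
force: [-0.9, -0.3, 5.9]
gripper_width: 0.178
finger_force: 20.4
```

Emit:
step_arm([
  [0.01, 0, 0, 0, 0, 0],
  [0.02, 0, 0, 0, 0, 0],
  [0.028, 0, 0, 0, 0, 0],
  [0.031, 0, 0, 0, 0, 0],
  [0.032, 0, 0, 0, 0, 0],
  [0.032, 0, 0, 0, 0, 0],
  [0.032, 0, 0, 0, 0, 0],
])

```text
time_s: 5.2
position: [0.6229, -0.2182, 0.2225]
orientation: [[0.999, 0.053, -0.0], [0.053, -0.999, -0.001], [-0.0, 0.001, -1.0]]
force: [-5.0, 0.1, 8.8]
gripper_width: 0.181
finger_force: 20.4
```

Emit:
step_arm([
  [0.002, 0, 0, 0, 0, 0],
  [0.002, 0, 0, 0, 0, 0],
])

```text
time_s: 5.4
position: [0.623, -0.2182, 0.2224]
orientation: [[0.999, 0.053, -0.005], [0.053, -0.999, -0.001], [-0.005, 0.001, -1.0]]
force: [-9.1, 0.7, 11.6]
gripper_width: 0.17
finger_force: 20.5
```

Emit:
step_arm([
  [0, 0, 0, 0, 0, 0],
  [0, 0, 0, 0, 0, 0],
  [0, 0, 0, 0, 0, 0],
  [0, 0, -0.04, 0, 0, 0],
  [0, 0, -0.08, 0, 0, 0],
], gripper=0)

```text
time_s: 5.9
position: [0.6241, -0.2166, 0.2975]
orientation: [[0.998, 0.055, -0.005], [0.055, -0.998, 0.002], [-0.005, -0.002, -1.0]]
force: [0.8, -0.4, -0.3]
gripper_width: 0.5
finger_force: 0.0
```

```bash
cat >> h.py <<'E'
import sys
def fresh(y,n=1):
    "carriers near world y from the top camera, and the commands to them"
    p,d=r.camera('top');return carriers('top',d)
E
python3 - <<'E'
from h import *
p,d=r.camera('side');m,pr,px=mask('side','gate_knob');X=cloud('side',d,m);h=X[(X[:,2]>.225)];print(pr,px,rect(h))
s=r.state();print(s['time_s'],s['position'])
# green carrier: tab (443.4,-326), yaw 11.3
a=np.radians(11.3)
for P in ([.4434,-.326,.28],[.4434,-.326,.12]): 
  for b in (a+np.pi/2,a-np.pi/2): print(tool_delta(P,Rdown(b),s))
E
```

```text
0.67 [267.0, 313.8] (array([0., 0.]), array([0., 0.]), 0.0)
6.0 [ 0.62943861 -0.21771727  0.30687845]
[-0.1921, 0.0977, 0.0248, 0.0091, -0.0037, -1.0903]
[-0.1921, 0.0977, 0.0248, -0.0036, -0.0087, 0.9096]
[-0.1941, 0.097, 0.1848, 0.0091, -0.0037, -1.0903]
[-0.1941, 0.097, 0.1848, -0.0036, -0.0087, 0.9096]
```

Emit:
step_arm([
  [-0.192, 0.098, 0.025, 0, 0, -1.0],
  [-0.192, 0.098, 0.025, 0, 0, -1.0],
  [-0.192, 0.098, 0.025, 0, 0, -1.0],
  [-0.192, 0.098, 0.025, 0, 0, -1.0],
  [-0.192, 0.098, 0.025, 0, 0, -1.0],
  [-0.192, 0.098, 0.025, 0, 0, -1.0],
  [-0.192, 0.098, 0.025, 0, 0, -1.0],
  [-0.192, 0.098, 0.025, 0, 0, -1.0],
  [-0.192, 0.098, 0.025, 0, 0, -1.0],
  [-0.192, 0.098, 0.025, 0, 0, -1.09],
  [-0.192, 0.098, 0.025, 0, 0, -1.09],
  [-0.192, 0.098, 0.025, 0, 0, -1.09],
  [-0.192, 0.098, 0.025, 0, 0, -1.09],
  [-0.192, 0.098, 0.025, 0, 0, -1.09],
])

```text
out of range
```

Run:
```python
from h import *
p,d=r.camera('side');hsv=cv2.cvtColor(p,cv2.COLOR_RGB2HSV)
m=(((hsv[...,0]<8)|(hsv[...,0]>172))&(hsv[...,1]>140));X=cloud('side',d,m);X=X[(X[:,2]>.222)&(abs(X[:,0]-.61)<.06)&(abs(X[:,1]+.22)<.04)];print(len(X),rect(X))
s=r.state();print(s['time_s'],s['position'],s['q'][6])
print(tool_delta([.4434,-.326,.12],Rdown(np.radians(101.3)),s))
p,d=r.camera('top')
for o in carriers('top',d): print(*o)
```

```text
43 (array([ 619.9, -224.9]), array([16. ,  9.8]), 48.9)
6.05 [ 0.62793508 -0.21738466  0.3036951 ] -1.3124519103032024
[-0.1918, 0.0977, 0.1824, 0.0058, -0.0024, -1.0903]
0.85 (array([ 442.4, -228.7]), array([ 14.2, 180.7]), 1.2) (array([ 430.4, -315.3]), array([47.3, 40.4]), 9.2) 0.669
0.86 (array([ 427.2, -213.4]), array([11.9, 27.3]), 12.0) (array([ 416.5, -215.6]), array([46.9, 63.3]), 10.7) 0.15
0.59 (array([ 430.4, -101.1]), array([26.3, 11.5]), 75.9) (array([419.5, -98.1]), array([62.4, 46.6]), 76.0) 0.151
0.59 (array([443.9,  42.1]), array([11.3, 24.8]), 0.0) (array([432.6,  41.2]), array([47. , 60.9]), 5.0) 0.15
```

Emit:
step_arm([
  [-0.19, 0.098, 0.025, 0, 0, -1.0],
  [-0.19, 0.098, 0.025, 0, 0, -1.0],
  [-0.19, 0.098, 0.025, 0, 0, -1.0],
  [-0.19, 0.098, 0.025, 0, 0, -1.0],
  [-0.19, 0.098, 0.025, 0, 0, -1.0],
  [-0.19, 0.098, 0.025, 0, 0, -1.0],
  [-0.19, 0.098, 0.025, 0, 0, -1.0],
  [-0.19, 0.098, 0.025, 0, 0, -1.0],
  [-0.19, 0.098, 0.025, 0, 0, -1.0],
  [-0.19, 0.098, 0.025, 0, 0, -1.0],
  [-0.19, 0.098, 0.025, 0, 0, -1.0],
  [-0.19, 0.098, 0.025, 0, 0, -1.0],
  [-0.19, 0.098, 0.025, 0, 0, -1.0],
])

```text
time_s: 7.45
position: [0.4401, -0.325, 0.2727]
orientation: [[-0.053, 0.999, -0.002], [0.999, 0.053, 0.002], [0.002, -0.002, -1.0]]
force: [-1.2, 0.1, -0.2]
gripper_width: 0.503
finger_force: 0.0
```

Run:
```python
from h import *
s=r.state();print(s['time_s'],s['position'],s['q'][6])
print(tool_delta([.4434,-.326,.12],Rdown(np.radians(101.3)),s))
```

```text
7.45 [ 0.4401443  -0.32497265  0.27273575] 0.559195560562953
[-0.0015, 0.0035, 0.1527, -0.0013, -0.0013, -0.0918]
```

Emit:
step_arm([
  [-0.0015, 0.0035, 0.05, 0, 0, -0.09],
  [-0.0015, 0.0035, 0.1, 0, 0, -0.092],
  [-0.0015, 0.0035, 0.14, 0, 0, -0.092],
  [-0.0015, 0.0035, 0.153, 0, 0, -0.092],
  [-0.0015, 0.0035, 0.153, 0, 0, -0.092],
  [-0.0015, 0.0035, 0.153, 0, 0, -0.092],
])

```text
time_s: 8.05
position: [0.4459, -0.3274, 0.1228]
orientation: [[-0.198, 0.98, 0.002], [0.98, 0.198, -0.001], [-0.002, 0.002, -1.0]]
force: [0.8, -0.2, 0.3]
gripper_width: 0.498
finger_force: 0.0
```

Emit:
step_arm([
  [0, 0, 0, 0, 0, 0],
  [0, 0, 0, 0, 0, 0],
  [0, 0, 0, 0, 0, 0],
  [0, 0, 0, 0, 0, 0],
  [0, 0, 0, 0, 0, 0],
  [0, 0, 0, 0, 0, 0],
], gripper=-1, force=40)

```text
time_s: 8.65
position: [0.4452, -0.3278, 0.1231]
orientation: [[-0.198, 0.98, 0.002], [0.98, 0.198, -0.002], [-0.002, 0.001, -1.0]]
force: [-1.0, 0.1, 6.3]
gripper_width: 0.136
finger_force: 44.7
```

Run:
```python
from h import *
s=r.state();print(s['time_s'],s['position'],s['q'][6],s['force'])
# rail: gripped at origin+131 nominal
R=Rdown(TH+np.pi/2)
for x,y,z in ((-.11,.12,.30),(-.11,.12,.275),(0,.12,.275),(0,.12,.25)): print(rail(x,y),tool_delta([*rail(x,y),z],R,s))
print([np.round(Rdown(TH+np.pi/2,t)[:,2],3) for t in (.105,-.105)])
```

```text
8.65 [ 0.4452041  -0.32781671  0.12309487] 0.6354302262889416 [-0.99728938  0.10936835  6.29790022]
[0.5265873  0.10228965] [0.4051, 0.165, -0.1777, 0.0009, 0.0015, 0.0917]
[0.5265873  0.10228965] [0.4052, 0.165, -0.1527, 0.0009, 0.0015, 0.0917]
[0.63642191 0.10831957] [0.3894, 0.2738, -0.1525, 0.0009, 0.0015, 0.0917]
[0.63642191 0.10831957] [0.3894, 0.2738, -0.1275, 0.0009, 0.0015, 0.0917]
[array([-0.006,  0.105, -0.994]), array([ 0.006, -0.105, -0.994])]
```

```bash
cat >> h.py <<'E'
def plan(zt,dx=.001):
    "zt: TCP height above the carrier's origin"
    s=r.state();print(round(s['time_s'],2),np.round(s['position'],4),'q7',round(s['q'][6],2),'F',np.round(s['force'],1))
    R=Rdown(TH+np.pi/2,.105);n=np.array([0,-.1045,.9945]);p=s['position']
    print('lift',tool_delta([p[0],p[1],.31],s['orientation'],s))
    for x,h in ((-.11,.035),(0,.028),(0,.0)):
        f=np.array([x+dx,.12,.2026+h])+(zt-.076)*n;print((x,h),np.round([*rail(*f[:2]),f[2]],4),tool_delta([*rail(*f[:2]),f[2]],R,s))
E
python3 -c "
from h import *
plan(.123)"
```

```text
8.65 [ 0.4452 -0.3278  0.1231] q7 0.64 F [-1.   0.1  6.3]
lift [-0.0004, 0.0002, -0.1869, 0.0, 0.0, 0.0]
(-0.11, 0.035) [0.5279 0.0974 0.2843] [0.4002, 0.1653, -0.162, -0.0039, 0.0682, 0.0917]
(0, 0.028) [0.6377 0.1035 0.2773] [0.3844, 0.2741, -0.1548, -0.0039, 0.0682, 0.0917]
(0, 0.0) [0.6377 0.1035 0.2493] [0.3844, 0.2741, -0.1268, -0.0039, 0.0682, 0.0917]
```

Emit:
step_arm([
  [0, 0, -0.04, 0, 0, 0],
  [0, 0, -0.09, 0, 0, 0],
  [0, 0, -0.14, 0, 0, 0],
  [0, 0, -0.187, 0, 0, 0],
  [0, 0, -0.187, 0, 0, 0],
  [0.04, 0.017, -0.187, 0, 0, 0.01],
  [0.08, 0.033, -0.187, 0, 0, 0.02],
  [0.12, 0.05, -0.187, 0, 0, 0.03],
  [0.16, 0.066, -0.187, 0, 0, 0.04],
  [0.2, 0.083, -0.187, 0, 0, 0.05],
  [0.24, 0.099, -0.187, 0, 0, 0.06],
  [0.28, 0.116, -0.187, 0, 0.01, 0.07],
  [0.32, 0.132, -0.185, 0, 0.03, 0.08],
  [0.36, 0.149, -0.18, 0, 0.05, 0.09],
  [0.385, 0.16, -0.172, -0.004, 0.068, 0.092],
  [0.4, 0.165, -0.165, -0.004, 0.068, 0.092],
  [0.4, 0.165, -0.162, -0.004, 0.068, 0.092],
  [0.4, 0.165, -0.162, -0.004, 0.068, 0.092],
])

```text
time_s: 10.45
position: [0.5258, 0.0973, 0.2816]
orientation: [[-0.055, 0.998, -0.01], [0.993, 0.055, 0.105], [0.106, -0.005, -0.994]]
force: [0.2, -0.6, -2.9]
gripper_width: 0.135
finger_force: 43.5
```

Run:
```python
from h import *
plan(.123)
p,d=r.camera('side');cv2.imwrite('pics/s1.png',cv2.resize(p[120:420,180:480,::-1],None,fx=2,fy=2))
```

```text
10.45 [0.5258 0.0973 0.2816] q7 -0.2 F [ 0.2 -0.6 -2.9]
lift [0.003, -0.0001, -0.0282, 0.0, 0.0, 0.0]
(-0.11, 0.035) [0.5279 0.0974 0.2843] [0.0004, 0.002, -0.0027, -0.003, -0.0006, 0.0001]
(0, 0.028) [0.6377 0.1035 0.2773] [-0.0004, 0.1121, 0.0038, -0.003, -0.0006, 0.0001]
(0, 0.0) [0.6377 0.1035 0.2493] [-0.0034, 0.1122, 0.0316, -0.003, -0.0006, 0.0001]
```

View pics/s1.png

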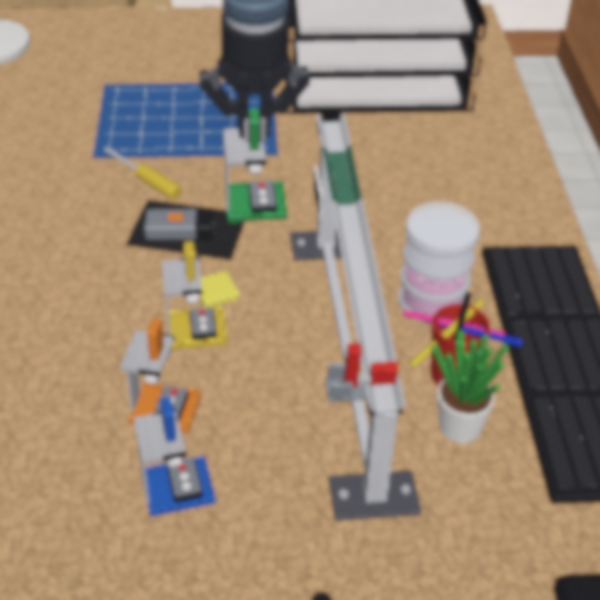

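The picture shows the green carrier held upright beside the rail at (250, 170) and the bolt blade across the channel end at (383, 373). Now I insert it.

Emit:
step_arm([
  [0, 0.03, 0, 0, 0, 0],
  [0, 0.06, 0.002, 0, 0, 0],
  [0, 0.09, 0.003, 0, 0, 0],
  [0, 0.11, 0.004, 0, 0, 0],
  [0, 0.112, 0.004, 0, 0, 0],
  [0, 0.112, 0.004, 0, 0, 0],
  [0, 0.112, 0.004, 0, 0, 0],
])

```text
time_s: 11.2
position: [0.638, 0.1036, 0.2791]
orientation: [[-0.053, 0.999, -0.008], [0.993, 0.054, 0.106], [0.106, -0.003, -0.994]]
force: [-0.1, -0.2, -2.4]
gripper_width: 0.134
finger_force: 43.5
```

Run:
```python
from h import *
plan(.123)
```

```text
11.2 [0.638  0.1036 0.2791] q7 -0.28 F [-0.1 -0.2 -2.4]
lift [0.0033, -0.0001, -0.0307, 0.0, 0.0, 0.0]
(-0.11, 0.035) [0.5279 0.0974 0.2843] [0.0003, -0.1103, -0.005, -0.0015, -0.0007, -0.0008]
(0, 0.028) [0.6377 0.1035 0.2773] [-0.0003, -0.0003, 0.0017, -0.0015, -0.0007, -0.0008]
(0, 0.0) [0.6377 0.1035 0.2493] [-0.0033, -0.0002, 0.0296, -0.0015, -0.0007, -0.0008]
```

Emit:
step_arm([
  [-0.001, 0, 0.01, 0, 0, 0],
  [-0.002, 0, 0.02, 0, 0, 0],
  [-0.003, 0, 0.026, 0, 0, 0],
  [-0.003, 0, 0.029, 0, 0, 0],
  [-0.003, 0, 0.029, 0, 0, 0],
  [-0.003, 0, 0.029, 0, 0, 0],
])

```text
time_s: 11.8
position: [0.639, 0.1048, 0.25]
orientation: [[-0.055, 0.998, -0.006], [0.993, 0.055, 0.107], [0.107, -0.001, -0.994]]
force: [-0.0, -0.4, -2.4]
gripper_width: 0.133
finger_force: 43.6
```

Emit:
step_arm([
  [0, 0, 0.0015, 0, 0, 0],
  [0, 0, 0.002, 0, 0, 0],
  [0, 0, 0.002, 0, 0, 0],
])

```text
time_s: 12.1
position: [0.6393, 0.105, 0.2494]
orientation: [[-0.054, 0.999, -0.006], [0.993, 0.055, 0.107], [0.107, 0.0, -0.994]]
force: [-1.5, -0.8, 4.5]
gripper_width: 0.131
finger_force: 44.5
```

Contact. Next I release, rise, and check.

Emit:
step_arm([
  [0, 0, 0, 0, 0, 0],
  [0, 0, 0, 0, 0, 0],
  [0, 0, -0.02, 0, 0, 0],
  [0, 0, -0.05, 0, 0, 0],
  [0, -0.03, -0.08, 0, -0.06, 0],
  [0, -0.08, -0.08, 0, -0.067, 0],
  [0, -0.13, -0.08, 0, -0.067, 0],
  [0, -0.16, -0.08, 0, -0.067, 0],
  [0, -0.16, -0.08, 0, -0.067, 0],
  [0, -0.16, -0.08, 0, -0.067, 0],
  [0, -0.16, -0.08, 0, -0.067, 0],
  [0, -0.16, -0.08, 0, -0.067, 0],
  [0, -0.16, -0.08, 0, -0.067, 0],
  [0, -0.16, -0.08, 0, -0.067, 0],
], gripper=0)

```text
time_s: 13.5
position: [0.4801, 0.0877, 0.3276]
orientation: [[-0.055, 0.998, -0.002], [0.998, 0.055, 0.003], [0.003, -0.002, -1.0]]
force: [0.1, 0.4, 0.1]
gripper_width: 0.496
finger_force: 0.0
```

```bash
cat >> h.py <<'E'
def look(tag=None):
    s=r.state();print('t',s['time_s'],np.round(s['position'],3),round(s['q'][6],2),round(s['gripper_width'],2))
    for c in ('top','side'):
        p,d=r.camera(c)
        if tag: cv2.imwrite(f'pics/{tag}_{c}.png',p[:,:,::-1])
        if c=='top':
            for o in carriers(c,d): print(*o)
        X=cloud(c,d,np.ones(d.shape,bool)) # hanging: tab tops over the channel
        u=np.array([np.cos(TH),np.sin(TH)]);v=np.array([-u[1],u[0]]);q=X[:,:2]-C0;x,y=q@u,q@v
        h=X[:,2]-(.19+.105*y);m=(h>.055)&(h<.082)&(abs(x)<.03)&(abs(y)<.19)
        if m.sum()>5: 
            ys=np.sort(y[m]);g=np.split(ys,np.nonzero(np.diff(ys)>.015)[0]+1)
            print(c,'hang y',[(round(float((k[0]+k[-1])/2)+.0075,3),len(k)) for k in g if len(k)>5],'x',x[m].mean().round(4),'h',h[m].max().round(3))
def goto(x,y,yaw,z,s=None): print('goto',tool_delta([x,y,z],Rdown(np.radians(90+yaw)),s))
E
python3 - <<'E'
from h import *
look('a')
goto(.4275,-.2135,11.5,.28);goto(.4275,-.2135,11.5,.12)
E
```

```text
t 13.5 [0.48  0.088 0.328] -0.22 0.5
0.97 (array([ 427.1, -213.8]), array([12.1, 27.1]), 11.8) (array([ 416. , -215.2]), array([46.6, 62.3]), 11.9) 0.152
0.69 (array([407.3, -92.6]), array([26.2, 11.5]), 75.6) (array([396.2, -89.9]), array([62.2, 47.1]), 76.9) 0.152
0.82 (array([449. ,  40.7]), array([22.8, 16.1]), 27.1) (array([433.9,  30.1]), array([46.4, 38.1]), 5.5) 0.652
top hang y [(0.044, 92)] x 0.0025 h 0.075
side hang y [(0.035, 72)] x 0.001 h 0.075
goto [-0.298, -0.0686, 0.0471, -0.001, -0.0014, -0.0928]
goto [-0.2983, -0.0684, 0.2071, -0.001, -0.0014, -0.0928]
```

Green hangs and is rolling. Orange was knocked slightly, and I have its new position. Blue is next.

Emit:
step_arm([
  [-0.298, -0.068, 0.047, 0, 0, -0.093],
  [-0.298, -0.068, 0.047, 0, 0, -0.093],
  [-0.298, -0.068, 0.047, 0, 0, -0.093],
  [-0.298, -0.068, 0.047, 0, 0, -0.093],
  [-0.298, -0.068, 0.047, 0, 0, -0.093],
  [-0.298, -0.068, 0.047, 0, 0, -0.093],
  [-0.298, -0.068, 0.047, 0, 0, -0.093],
  [-0.298, -0.068, 0.047, 0, 0, -0.093],
  [-0.298, -0.068, 0.047, 0, 0, -0.093],
])

```text
time_s: 14.55
position: [0.4282, -0.213, 0.2803]
orientation: [[-0.199, 0.98, -0.001], [0.98, 0.199, 0.003], [0.003, -0.001, -1.0]]
force: [-0.0, 0.9, 0.6]
gripper_width: 0.5
finger_force: 0.0
```

Run:
```python
from h import *
look()
goto(.4283,-.2145,11.8,.12)
```

```text
t 14.55 [ 0.428 -0.213  0.28 ] 0.57 0.5
0.97 (array([ 427. , -213.3]), array([12.1, 25.8]), 12.9) (array([ 415.8, -215.3]), array([46.9, 62.3]), 12.3) 0.15
0.89 (array([407.3, -92.5]), array([26.7, 11.4]), 76.0) (array([396.4, -90. ]), array([62.8, 46.7]), 77.3) 0.15
0.94 (array([444. ,  42.1]), array([24.9, 11.3]), 89.9) (array([432.6,  41.7]), array([46.8, 62. ]), 5.0) 0.151
top hang y [(-0.022, 90)] x 0.0021 h 0.077
side hang y [(-0.031, 80)] x 0.0012 h 0.076
goto [-0.003, -0.0011, 0.1608, -0.0003, -0.0011, -0.0008]
```

Emit:
step_arm([
  [-0.003, -0.001, 0.05, 0, 0, 0],
  [-0.003, -0.001, 0.1, 0, 0, 0],
  [-0.003, -0.001, 0.14, 0, 0, 0],
  [-0.003, -0.001, 0.16, 0, 0, 0],
  [-0.003, -0.001, 0.16, 0, 0, 0],
  [-0.003, -0.001, 0.16, 0, 0, 0],
])

```text
time_s: 15.3
position: [0.4283, -0.2155, 0.1211]
orientation: [[-0.202, 0.979, -0.001], [0.979, 0.202, 0.002], [0.002, -0.0, -1.0]]
force: [0.7, 0.4, 0.5]
gripper_width: 0.5
finger_force: 0.0
```

Emit:
step_arm([
  [0, 0, 0, 0, 0, 0],
  [0, 0, 0, 0, 0, 0],
  [0, 0, 0, 0, 0, 0],
  [0, 0, 0, 0, 0, 0],
  [0, 0, 0, 0, 0, 0],
  [0, 0, 0, 0, 0, 0],
], gripper=-1, force=40)

```text
time_s: 15.9
position: [0.4283, -0.217, 0.1219]
orientation: [[-0.199, 0.98, 0.0], [0.98, 0.199, 0.0], [0.0, 0.001, -1.0]]
force: [-2.0, 0.9, 5.5]
gripper_width: 0.131
finger_force: 44.3
```

Run:
```python
from h import *
plan(r.state()['position'][2])
look()
```

```text
15.9 [ 0.4283 -0.217   0.1219] q7 0.49 F [-2.   0.9  5.5]
lift [0.0, 0.0001, -0.1881, 0.0, 0.0, 0.0]
(-0.11, 0.035) [0.5278 0.0976 0.2832] [0.2885, 0.1603, -0.1612, -0.0046, 0.0666, 0.0928]
(0, 0.028) [0.6377 0.1036 0.2762] [0.2725, 0.2692, -0.1542, -0.0046, 0.0666, 0.0928]
(0, 0.0) [0.6377 0.1036 0.2482] [0.2725, 0.2692, -0.1262, -0.0046, 0.0666, 0.0928]
t 15.9 [ 0.428 -0.217  0.122] 0.49 0.13
0.66 (array([ 642.6, -114.9]), array([52.1, 78. ]), 2.8) (array([ 654.4, -111.5]), array([76.4, 62.7]), 3.8) 0.252
0.68 (array([407.3, -92.6]), array([25.7, 11.5]), 75.8) (array([396.1, -89.8]), array([62.4, 47.1]), 76.5) 0.15
0.89 (array([443.9,  42.1]), array([24.9, 11.3]), 89.9) (array([432.7,  41.9]), array([46.7, 61.4]), 5.0) 0.15
top hang y [(-0.107, 87)] x 0.0022 h 0.074
side hang y [(-0.116, 90)] x 0.0008 h 0.075
```

Emit:
step_arm([
  [0, 0, -0.04, 0, 0, 0],
  [0, 0, -0.09, 0, 0, 0],
  [0, 0, -0.14, 0, 0, 0],
  [0, 0, -0.188, 0, 0, 0],
  [0, 0, -0.188, 0, 0, 0],
  [0.036, 0.02, -0.188, 0, 0, 0.01],
  [0.072, 0.04, -0.188, 0, 0, 0.02],
  [0.108, 0.06, -0.188, 0, 0, 0.035],
  [0.144, 0.08, -0.188, 0, 0, 0.05],
  [0.18, 0.1, -0.188, 0, 0.01, 0.06],
  [0.216, 0.12, -0.186, 0, 0.025, 0.075],
  [0.25, 0.14, -0.18, 0, 0.045, 0.085],
  [0.275, 0.153, -0.172, -0.004, 0.06, 0.093],
  [0.288, 0.16, -0.165, -0.004, 0.067, 0.093],
  [0.288, 0.16, -0.161, -0.004, 0.067, 0.093],
  [0.285, 0.19, -0.16, -0.004, 0.067, 0.093],
  [0.28, 0.22, -0.158, -0.004, 0.067, 0.093],
  [0.275, 0.25, -0.156, -0.004, 0.067, 0.093],
  [0.2725, 0.269, -0.155, -0.004, 0.067, 0.093],
  [0.2725, 0.269, -0.154, -0.004, 0.067, 0.093],
])

```text
time_s: 18.05
position: [0.6388, 0.1003, 0.273]
orientation: [[-0.05, 0.999, -0.009], [0.993, 0.05, 0.105], [0.105, -0.003, -0.994]]
force: [-0.7, -0.4, -2.0]
gripper_width: 0.136
finger_force: 43.2
```

Emit:
step_arm([
  [0, 0, 0, 0, 0, 0],
  [0, 0, 0, 0, 0, 0],
])

```text
time_s: 18.25
position: [0.6356, 0.1028, 0.2741]
orientation: [[-0.053, 0.999, -0.01], [0.993, 0.054, 0.105], [0.106, -0.005, -0.994]]
force: [-0.8, -0.4, -2.2]
gripper_width: 0.135
finger_force: 43.2
```

Run:
```python
from h import *
plan(.1219,.0015)
look()
```

```text
18.25 [0.6356 0.1028 0.2741] q7 -0.27 F [-0.8 -0.4 -2.2]
lift [0.0038, -0.0002, -0.0357, 0.0, 0.0, 0.0]
(-0.11, 0.035) [0.5283 0.0976 0.2832] [0.0015, -0.1074, -0.0086, -0.0029, -0.0004, -0.0008]
(0, 0.028) [0.6382 0.1036 0.2762] [0.0009, 0.0026, -0.0021, -0.0029, -0.0004, -0.0008]
(0, 0.0) [0.6382 0.1036 0.2482] [-0.0021, 0.0028, 0.0257, -0.0029, -0.0004, -0.0008]
t 18.25 [0.636 0.103 0.274] -0.27 0.13
0.83 (array([ 646.1, -177.1]), array([53.1, 65.1]), 4.3) (array([ 657.3, -165.6]), array([78. , 62.6]), 2.7) 0.247
top hang y [(-0.16, 86)] x 0.0023 h 0.073
side hang y [(-0.164, 103), (0.119, 103)] x -0.0018 h 0.082
```

Emit:
step_arm([
  [-0.001, 0.002, 0.01, 0, 0, 0],
  [-0.002, 0.003, 0.02, 0, 0, 0],
  [-0.002, 0.003, 0.024, 0, 0, 0],
  [-0.002, 0.003, 0.026, 0, 0, 0],
  [-0.002, 0.003, 0.026, 0, 0, 0],
  [-0.002, 0.003, 0.026, 0, 0, 0],
])

```text
time_s: 19.0
position: [0.6399, 0.1051, 0.2483]
orientation: [[-0.054, 0.998, -0.008], [0.993, 0.055, 0.107], [0.107, -0.002, -0.994]]
force: [-0.5, 0.1, -1.5]
gripper_width: 0.13
finger_force: 43.2
```

Emit:
step_arm([
  [0, 0, 0.001, 0, 0, 0],
  [0, 0, 0.001, 0, 0, 0],
])

```text
time_s: 19.2
position: [0.6399, 0.1051, 0.2482]
orientation: [[-0.054, 0.999, -0.008], [0.993, 0.055, 0.107], [0.107, -0.002, -0.994]]
force: [-0.3, -0.5, 0.9]
gripper_width: 0.137
finger_force: 43.7
```

Emit:
step_arm([
  [0, 0, 0, 0, 0, 0],
  [0, 0, 0, 0, 0, 0],
  [0, 0, -0.02, 0, 0, 0],
  [0, 0, -0.05, 0, 0, 0],
  [0, -0.03, -0.08, 0, -0.06, 0],
  [0, -0.08, -0.08, 0, -0.067, 0],
  [0, -0.13, -0.08, 0, -0.067, 0],
  [0, -0.18, -0.07, 0, -0.067, 0],
  [-0.05, -0.2, -0.06, 0, -0.067, 0],
  [-0.1, -0.22, -0.05, 0, -0.067, 0],
  [-0.15, -0.22, -0.04, 0, -0.067, 0],
  [-0.19, -0.22, -0.03, 0, -0.067, 0],
  [-0.19, -0.22, -0.03, 0, -0.067, 0],
  [-0.19, -0.22, -0.03, 0, -0.067, 0],
], gripper=0)

```text
time_s: 20.6
position: [0.4301, -0.0999, 0.2572]
orientation: [[-0.051, 0.999, -0.004], [0.999, 0.051, 0.003], [0.003, -0.003, -1.0]]
force: [-0.5, 0.6, 0.5]
gripper_width: 0.505
finger_force: 0.0
```

Run:
```python
from h import *
look()
goto(.408,-.0925,-13.3,.12)
```

```text
t 20.6 [ 0.43  -0.1    0.257] 0.2 0.5
0.83 (array([ 645.7, -176.2]), array([52.8, 63.7]), 2.2) (array([ 657.1, -165.6]), array([77.7, 61.8]), 2.2) 0.246
0.32 (array([ 772.4, -127.3]), array([45.5, 39. ]), 55.2) (array([ 768.2, -133.1]), array([57.4, 67.3]), 72.6) 0.145
0.77 (array([420.5, -78.6]), array([42.1, 33. ]), 68.0) (array([396.2, -89.7]), array([62.4, 47. ]), 76.7) 0.57
0.87 (array([443.9,  42.1]), array([11.3, 24.8]), 0.0) (array([432.9,  42. ]), array([47.1, 62.4]), 4.2) 0.151
top hang y [(-0.16, 90), (0.049, 95)] x 0.0028 h 0.074
side hang y [(-0.162, 98), (0.04, 71)] x 0.0013 h 0.077
goto [0.0058, -0.0228, 0.1383, -0.0011, -0.001, 0.1845]
```

Emit:
step_arm([
  [0.006, -0.022, 0, 0, 0, 0.09],
  [0.006, -0.022, 0, 0, 0, 0.184],
  [0.006, -0.022, 0.03, 0, 0, 0.184],
  [0.006, -0.022, 0.07, 0, 0, 0.184],
  [0.006, -0.022, 0.11, 0, 0, 0.184],
  [0.006, -0.022, 0.135, 0, 0, 0.184],
  [0.006, -0.022, 0.137, 0, 0, 0.184],
  [0.006, -0.022, 0.137, 0, 0, 0.184],
])

```text
time_s: 21.55
position: [0.4084, -0.0926, 0.1212]
orientation: [[0.23, 0.973, -0.003], [0.973, -0.23, 0.002], [0.001, -0.003, -1.0]]
force: [0.6, -1.0, 1.1]
gripper_width: 0.501
finger_force: 0.0
```

Emit:
step_arm([
  [0, 0, 0, 0, 0, 0],
  [0, 0, 0, 0, 0, 0],
  [0, 0, 0, 0, 0, 0],
  [0, 0, 0, 0, 0, 0],
  [0, 0, 0, 0, 0, 0],
  [0, 0, 0, 0, 0, 0],
], gripper=-1, force=40)

```text
time_s: 22.15
position: [0.4087, -0.0939, 0.1218]
orientation: [[0.232, 0.973, -0.001], [0.973, -0.232, 0.001], [0.001, -0.002, -1.0]]
force: [-2.1, 1.1, 5.5]
gripper_width: 0.132
finger_force: 44.8
```

Run:
```python
from h import *
plan(r.state()['position'][2],.0015)
look()
```

```text
22.15 [ 0.4087 -0.0939  0.1218] q7 -0.18 F [-2.1  1.1  5.5]
lift [0.0001, -0.0003, -0.1882, 0.0, 0.0, 0.0]
(-0.11, 0.035) [0.5283 0.0976 0.2832] [0.2142, 0.0717, -0.1613, 0.0088, 0.0658, -0.184]
(0, 0.028) [0.6382 0.1036 0.2762] [0.2456, 0.1771, -0.1545, 0.0088, 0.0658, -0.184]
(0, 0.0) [0.6382 0.1036 0.2482] [0.2455, 0.1771, -0.1265, 0.0088, 0.0658, -0.184]
t 22.15 [ 0.409 -0.094  0.122] -0.18 0.13
0.88 (array([ 645.7, -175.7]), array([53.1, 63.4]), 5.8) (array([ 657.7, -168.4]), array([60.9, 76.8]), 88.4) 0.247
top hang y [(-0.16, 90), (-0.044, 92)] x 0.0027 h 0.075
side hang y [(-0.161, 97), (-0.05, 83)] x 0.0014 h 0.076
```

Emit:
step_arm([
  [0, 0, -0.04, 0, 0, 0],
  [0, 0, -0.09, 0, 0, 0],
  [0, 0, -0.14, 0, 0, 0],
  [0, 0, -0.188, 0, 0, 0],
  [0, 0, -0.188, 0, 0, 0],
  [0.035, 0.012, -0.188, 0, 0, -0.03],
  [0.07, 0.024, -0.188, 0, 0.01, -0.06],
  [0.105, 0.036, -0.188, 0.002, 0.02, -0.1],
  [0.14, 0.048, -0.184, 0.004, 0.035, -0.13],
  [0.175, 0.058, -0.178, 0.007, 0.05, -0.16],
  [0.2, 0.067, -0.17, 0.009, 0.066, -0.184],
  [0.214, 0.072, -0.163, 0.009, 0.066, -0.184],
  [0.214, 0.072, -0.161, 0.009, 0.066, -0.184],
  [0.222, 0.1, -0.16, 0.009, 0.066, -0.184],
  [0.231, 0.13, -0.158, 0.009, 0.066, -0.184],
  [0.24, 0.16, -0.156, 0.009, 0.066, -0.184],
  [0.2455, 0.177, -0.155, 0.009, 0.066, -0.184],
  [0.2455, 0.177, -0.1545, 0.009, 0.066, -0.184],
  [0.2455, 0.177, -0.1545, 0.009, 0.066, -0.184],
  [0.2455, 0.177, -0.1545, 0.009, 0.066, -0.184],
])

```text
time_s: 24.3
position: [0.636, 0.103, 0.2744]
orientation: [[-0.054, 0.998, -0.009], [0.993, 0.055, 0.105], [0.105, -0.004, -0.994]]
force: [-0.1, 0.5, -0.5]
gripper_width: 0.135
finger_force: 43.8
```

Run:
```python
from h import *
plan(.1218,.0018)
look()
```

```text
24.3 [0.636  0.103  0.2744] q7 -0.26 F [-0.1  0.5 -0.5]
lift [0.0037, -0.0001, -0.0354, 0.0, 0.0, 0.0]
(-0.11, 0.035) [0.5286 0.0976 0.2831] [0.0014, -0.1076, -0.0082, -0.0024, -0.0, -0.0002]
(0, 0.028) [0.6385 0.1036 0.2761] [0.0007, 0.0025, -0.0017, -0.0024, -0.0, -0.0002]
(0, 0.0) [0.6385 0.1036 0.2481] [-0.0022, 0.0026, 0.0262, -0.0024, -0.0, -0.0002]
t 24.3 [0.636 0.103 0.274] -0.26 0.14
0.74 (array([ 645.6, -176.7]), array([53.3, 63.3]), 5.4) (array([ 657.2, -167.4]), array([77.8, 59.5]), 3.3) 0.247
0.93 (array([ 641.6, -115.9]), array([48.4, 65.2]), 3.7) (array([ 656.1, -118.3]), array([77.9, 87.7]), 0.7) 0.254
top hang y [(-0.16, 86), (-0.099, 94)] x 0.0026 h 0.075
side hang y [(-0.163, 99), (-0.099, 87), (0.12, 119)] x -0.0014 h 0.081
```

Emit:
step_arm([
  [-0.001, 0.002, 0.01, 0, 0, 0],
  [-0.002, 0.0025, 0.02, 0, 0, 0],
  [-0.002, 0.0025, 0.025, 0, 0, 0],
  [-0.002, 0.0025, 0.027, 0, 0, 0],
  [-0.002, 0.0025, 0.027, 0, 0, 0],
  [-0.002, 0.0025, 0.027, 0, 0, 0],
])

```text
time_s: 25.05
position: [0.6395, 0.1048, 0.2481]
orientation: [[-0.055, 0.998, -0.008], [0.993, 0.055, 0.105], [0.106, -0.003, -0.994]]
force: [-1.5, -1.4, 2.4]
gripper_width: 0.136
finger_force: 44.3
```

Emit:
step_arm([
  [0, 0, 0, 0, 0, 0],
  [0, 0, 0, 0, 0, 0],
  [0, 0, -0.02, 0, 0, 0],
  [0, 0, -0.05, 0, 0, 0],
  [0, -0.03, -0.08, 0, -0.06, 0],
  [0, -0.08, -0.08, 0, -0.067, 0],
  [0, -0.13, -0.07, 0, -0.067, 0],
  [-0.03, -0.17, -0.06, 0, -0.067, 0],
  [-0.04, -0.19, -0.04, 0, -0.067, 0],
  [-0.05, -0.19, -0.03, 0, -0.067, 0],
  [-0.05, -0.19, -0.03, 0, -0.067, 0],
  [-0.05, -0.19, -0.03, 0, -0.067, 0],
], gripper=0)

```text
time_s: 26.25
position: [0.4547, 0.042, 0.2734]
orientation: [[-0.055, 0.998, 0.0], [0.998, 0.055, 0.002], [0.002, 0.0, -1.0]]
force: [0.1, 0.4, 0.4]
gripper_width: 0.501
finger_force: 0.0
```

Run:
```python
from h import *
look()
goto(.4447,.0415,3,.12)
```

```text
t 26.25 [0.455 0.042 0.273] -0.12 0.5
0.63 (array([ 641.2, -114.6]), array([47.9, 63. ]), 2.6) (array([ 655.5, -103.2]), array([77.5, 60.2]), 2.9) 0.253
0.46 (array([624.6, -11.7]), array([ 76.7, 465.5]), 2.8) (array([627.1,  20.7]), array([ 18.9, 436.9]), 1.0) 0.24
top hang y [(-0.16, 89), (-0.099, 95), (0.059, 92)] x 0.0028 h 0.075
side hang y [(-0.163, 98), (-0.101, 87), (0.05, 71)] x 0.0015 h 0.076
goto [-0.0009, -0.0103, 0.1538, 0.0004, -0.0013, 0.0027]
```

Emit:
step_arm([
  [-0.001, -0.01, 0.04, 0, 0, 0.002],
  [-0.001, -0.01, 0.09, 0, 0, 0.002],
  [-0.001, -0.01, 0.135, 0, 0, 0.002],
  [-0.001, -0.01, 0.153, 0, 0, 0.002],
  [-0.001, -0.01, 0.153, 0, 0, 0.002],
  [-0.001, -0.01, 0.153, 0, 0, 0.002],
])

```text
time_s: 27.0
position: [0.4442, 0.0408, 0.1205]
orientation: [[-0.053, 0.999, -0.001], [0.999, 0.053, 0.002], [0.002, -0.001, -1.0]]
force: [0.8, -0.1, 0.7]
gripper_width: 0.499
finger_force: 0.0
```

Emit:
step_arm([
  [0, 0, 0, 0, 0, 0],
  [0, 0, 0, 0, 0, 0],
  [0, 0, 0, 0, 0, 0],
  [0, 0, 0, 0, 0, 0],
  [0, 0, 0, 0, 0, 0],
  [0, 0, 0, 0, 0, 0],
], gripper=-1, force=40)

```text
time_s: 27.6
position: [0.4442, 0.0401, 0.1212]
orientation: [[-0.052, 0.999, 0.001], [0.999, 0.052, 0.0], [0.0, 0.001, -1.0]]
force: [-0.9, 0.0, 5.7]
gripper_width: 0.133
finger_force: 44.8
```

Run:
```python
from h import *
plan(r.state()['position'][2],.0018)
look()
```

```text
27.6 [0.4442 0.0401 0.1212] q7 -0.27 F [-0.9  0.   5.7]
lift [0.0001, 0.0002, -0.1888, 0.0, 0.0, 0.0]
(-0.11, 0.035) [0.5286 0.0977 0.2825] [0.0532, 0.0875, -0.1612, 0.0007, 0.0666, -0.0019]
(0, 0.028) [0.6385 0.1037 0.2755] [0.0536, 0.1975, -0.1541, 0.0007, 0.0666, -0.0019]
(0, 0.0) [0.6385 0.1037 0.2475] [0.0535, 0.1974, -0.1261, 0.0007, 0.0666, -0.0019]
t 27.6 [0.444 0.04  0.121] -0.27 0.13
0.73 (array([ 645.6, -167.8]), array([53.1, 82.9]), 2.2) (array([ 657.3, -166.1]), array([77.8, 61.7]), 2.8) 0.248
0.61 (array([ 639.7, -105.9]), array([80.5, 51.1]), 89.6) (array([ 656.1, -117.9]), array([86. , 78.3]), 89.9) 0.254
top hang y [(-0.16, 90), (-0.1, 93), (-0.02, 90)] x 0.0028 h 0.076
side hang y [(-0.162, 96), (-0.1, 86), (-0.027, 82)] x 0.0015 h 0.077
```

Emit:
step_arm([
  [0, 0, -0.04, 0, 0, 0],
  [0, 0, -0.09, 0, 0, 0],
  [0, 0, -0.14, 0, 0, 0],
  [0, 0, -0.18, 0, 0, 0],
  [0, 0, -0.188, 0, 0, 0],
  [0.02, 0.03, -0.185, 0, 0.02, 0],
  [0.04, 0.06, -0.175, 0, 0.045, -0.002],
  [0.053, 0.087, -0.165, 0, 0.066, -0.002],
  [0.053, 0.087, -0.161, 0, 0.066, -0.002],
  [0.053, 0.12, -0.16, 0, 0.066, -0.002],
  [0.053, 0.15, -0.158, 0, 0.066, -0.002],
  [0.053, 0.18, -0.156, 0, 0.066, -0.002],
  [0.0535, 0.1975, -0.154, 0, 0.066, -0.002],
  [0.0535, 0.1975, -0.154, 0, 0.066, -0.002],
  [0.0535, 0.1975, -0.154, 0, 0.066, -0.002],
  [0.0535, 0.1975, -0.154, 0, 0.066, -0.002],
])

```text
time_s: 29.35
position: [0.636, 0.1034, 0.2728]
orientation: [[-0.055, 0.998, -0.01], [0.993, 0.056, 0.103], [0.103, -0.004, -0.995]]
force: [0.1, -0.0, -1.3]
gripper_width: 0.136
finger_force: 43.6
```

Run:
```python
from h import *
plan(.1212,.0018)
```

```text
29.35 [0.636  0.1034 0.2728] q7 -0.27 F [ 0.1 -0.  -1.3]
lift [0.0039, -0.0001, -0.037, 0.0, 0.0, 0.0]
(-0.11, 0.035) [0.5286 0.0977 0.2826] [0.0012, -0.1075, -0.0093, -0.0025, 0.0008, 0.0003]
(0, 0.028) [0.6385 0.1037 0.2756] [0.0004, 0.0025, -0.0028, -0.0025, 0.0008, 0.0003]
(0, 0.0) [0.6385 0.1037 0.2476] [-0.0025, 0.0026, 0.0251, -0.0025, 0.0008, 0.0003]
```

Emit:
step_arm([
  [-0.001, 0.002, 0.01, 0, 0.001, 0],
  [-0.002, 0.0025, 0.019, 0, 0.001, 0],
  [-0.002, 0.0025, 0.024, 0, 0.001, 0],
  [-0.002, 0.0025, 0.026, 0, 0.001, 0],
  [-0.002, 0.0025, 0.026, 0, 0.001, 0],
  [-0.002, 0.0025, 0.026, 0, 0.001, 0],
])

```text
time_s: 29.95
position: [0.6398, 0.1045, 0.2476]
orientation: [[-0.055, 0.998, -0.008], [0.993, 0.055, 0.106], [0.106, -0.002, -0.994]]
force: [-1.0, 0.1, 0.6]
gripper_width: 0.132
finger_force: 43.9
```

Emit:
step_arm([
  [0, 0, 0, 0, 0, 0],
  [0, 0, 0, 0, 0, 0],
  [0, 0, -0.02, 0, 0, 0],
  [0, 0, -0.05, 0, 0, 0],
  [0, -0.03, -0.08, 0, -0.06, 0],
  [0, -0.08, -0.08, 0, -0.067, 0],
  [0, -0.13, -0.07, 0, -0.067, 0],
  [0.05, -0.16, -0.06, 0, -0.067, 0],
  [0.1, -0.18, -0.05, 0, -0.067, 0],
  [0.14, -0.2, -0.05, 0, -0.067, 0],
  [0.14, -0.21, -0.05, 0, -0.067, 0.1],
  [0.14, -0.21, -0.05, 0, -0.067, 0.2],
  [0.14, -0.21, -0.05, 0, -0.067, 0.3],
  [0.14, -0.21, -0.05, 0, -0.067, 0.4],
  [0.14, -0.21, -0.05, 0, -0.067, 0.5],
  [0.14, -0.21, -0.05, 0, -0.067, 0.6],
  [0.14, -0.21, -0.05, 0, -0.067, 0.7],
  [0.14, -0.21, -0.05, 0, -0.067, 0.8],
  [0.14, -0.21, -0.05, 0, -0.067, 0.8],
], gripper=0)

```text
time_s: 31.85
position: [0.4234, 0.2268, 0.3124]
orientation: [[0.932, 0.358, -0.06], [0.36, -0.933, 0.024], [-0.047, -0.044, -0.998]]
force: [-0.1, 0.3, -0.1]
gripper_width: 0.501
finger_force: 0.0
```

Run:
```python
from h import *
look('b')
s=r.state();print(np.round(s['orientation'],3).tolist())
p,d=r.camera('side');m,pr,px=mask('side','scanner');print(pr,px,rect(cloud('side',d,m)))
for z in (.25,.12): print(tool_delta([.419,.248,z],Rdown(np.radians(-2)),s))
```

```text
t 31.85 [0.423 0.227 0.312] -1.77 0.5
0.81 (array([ 645.8, -177.2]), array([52.9, 66.4]), 2.2) (array([ 657.6, -166.1]), array([77.9, 61.7]), 2.8) 0.247
0.73 (array([ 640.9, -107.3]), array([48.1, 77.1]), 2.9) (array([ 655.8, -108.8]), array([55. , 80.4]), 87.1) 0.255
top hang y [(-0.16, 90), (-0.1, 94), (-0.038, 96), (0.031, 91)] x 0.0029 h 0.075
side hang y [(-0.163, 99), (-0.102, 90), (-0.042, 81), (0.025, 75)] x 0.0014 h 0.076
[[0.93, 0.363, -0.06], [0.365, -0.931, 0.023], [-0.047, -0.044, -0.998]]
0.95 [269.9, 232.3] (array([418.8, 245.6]), array([52.6, 97.9]), 88.2)
[0.0068, -0.0186, 0.063, -0.0212, 0.0355, 0.2594]
[0.0129, -0.0129, 0.1928, -0.0212, 0.0355, 0.2594]
```

Emit:
step_arm([
  [0.007, -0.018, 0.063, -0.02, 0.0355, 0.1],
  [0.007, -0.018, 0.063, -0.02, 0.0355, 0.19],
  [0.007, -0.018, 0.063, -0.0212, 0.0355, 0.259],
  [0.013, -0.013, 0.12, -0.0212, 0.0355, 0.259],
  [0.013, -0.013, 0.17, -0.0212, 0.0355, 0.259],
  [0.013, -0.013, 0.193, -0.0212, 0.0355, 0.259],
  [0.013, -0.013, 0.193, -0.0212, 0.0355, 0.259],
  [0.013, -0.013, 0.193, -0.0212, 0.0355, 0.259],
], gripper=1)

```text
time_s: 32.9
position: [0.4188, 0.2482, 0.12]
orientation: [[0.999, -0.035, -0.001], [-0.035, -0.999, 0.0], [-0.001, -0.0, -1.0]]
force: [0.4, -0.7, 0.1]
gripper_width: 1.003
finger_force: 0.0
```

Run:
```python
from h import *
look('c')
s=r.state();print(np.round(s['orientation'],3).tolist(),s['gripper_width'])
print(tool_delta([.419,.248,.016],Rdown(np.radians(-2)),s))
```

```text
t 32.9 [0.419 0.248 0.12 ] -2.44 1.0
0.87 (array([ 645.6, -175.2]), array([52.6, 69.6]), 1.6) (array([ 657.4, -166.8]), array([77.5, 61.6]), 2.0) 0.247
0.86 (array([ 641. , -114.1]), array([48.5, 63.5]), 2.4) (array([ 655.9, -108. ]), array([55. , 78.4]), 89.1) 0.254
top hang y [(-0.16, 89), (-0.099, 93), (-0.038, 95), (0.024, 92)] x 0.003 h 0.075
side hang y [(-0.163, 99), (-0.101, 86), (-0.039, 82), (0.021, 76)] x 0.0014 h 0.076
[[0.999, -0.036, 0.004], [-0.036, -0.999, 0.002], [0.004, -0.002, -1.0]] 0.9953475378539718
[-0.0022, 0.0014, 0.106, -0.0012, -0.0024, -0.0007]
```

View pics/c_side.png

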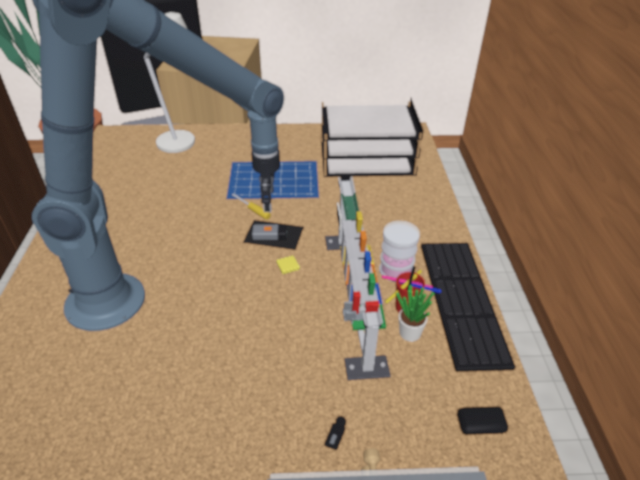

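All four tabs hang in a row at (360–372, 220–285) with 62 mm spacing, and the gripper is above the scanner at (267, 232). Now I grasp the scanner.

Emit:
step_arm([
  [-0.001, 0.001, 0.04, 0, -0.002, 0],
  [-0.001, 0.001, 0.08, 0, -0.002, 0],
  [-0.001, 0.001, 0.1, 0, -0.002, 0],
  [-0.001, 0.001, 0.105, 0, -0.002, 0],
  [-0.001, 0.001, 0.105, 0, -0.002, 0],
  [-0.001, 0.001, 0.105, 0, -0.002, 0],
])

```text
time_s: 33.65
position: [0.4195, 0.248, 0.0165]
orientation: [[0.999, -0.036, -0.0], [-0.036, -0.999, 0.002], [-0.0, -0.002, -1.0]]
force: [-0.4, 0.7, -0.1]
gripper_width: 1.001
finger_force: 0.0
```

Emit:
step_arm([
  [0, 0, 0, 0, 0, 0],
  [0, 0, 0, 0, 0, 0],
  [0, 0, 0, 0, 0, 0],
  [0, 0, 0, 0, 0, 0],
  [0, 0, 0, 0, 0, 0],
  [0, 0, 0, 0, 0, 0],
], gripper=-1, force=30)

```text
time_s: 34.25
position: [0.4185, 0.2475, 0.0156]
orientation: [[0.999, -0.036, -0.002], [-0.036, -0.999, 0.0], [-0.002, -0.0, -1.0]]
force: [-0.3, -0.2, 6.3]
gripper_width: 0.537
finger_force: 32.3
```

Run:
```python
from h import *
s=r.state();z=s['position'][2];print(s['position'],s['gripper_width'],np.round(s['orientation'],3).tolist())
# window 0.10 m ahead of the plate => origin 0.15 in front; origin height .087, was .003
zt=.087-.003+z
print('lab',rail(-.162,.222))
s2=dict(s)
for x,h in ((-.25,.03),(-.168,0)): # plate face a little off the post's front
    P=[*rail(x,.222),zt+h];print(np.round(P,3),tool_delta(P,Rdown(TH),s))
p,d=np.load('top0.npz')['p'],np.load('top0.npz')['d']
X=cloud('top',d,np.ones(d.shape,bool))
q=X[:,:2]-C0;u=np.array([np.cos(TH),np.sin(TH)]);v=np.array([-u[1],u[0]]);x,y=q@u,q@v
m=(X[:,2]>.07)&(X[:,2]<.135)&(y>.15)&(y<.28)&(abs(x)<.1);print(m.sum(),np.percentile(x[m],[5,50]),np.percentile(y[m],[2,50,98]),X[m,2].max())
```

```text
[0.41847871 0.24745755 0.01560128] 0.5365507827823777 [[0.999, -0.036, -0.002], [-0.036, -0.999, 0.0], [-0.002, -0.0, -1.0]]
lab [0.46907411 0.20128577]
[0.381 0.196 0.13 ] [-0.0357, 0.0523, -0.1139, -0.0003, 0.0014, -0.0577]
[0.463 0.201 0.1  ] [0.0461, 0.0448, -0.0841, -0.0003, 0.0014, -0.0577]
169 [-0.01545434 -0.01424125] [0.18904294 0.21772552 0.25609406] 0.1320644813217162
```

Emit:
step_arm([
  [0, 0, -0.03, 0, 0, 0],
  [0, 0, -0.06, 0, 0, 0],
  [0.02, 0.02, -0.084, 0, 0, -0.03],
  [0.04, 0.04, -0.084, 0, 0, -0.058],
  [0.046, 0.045, -0.084, 0, 0.001, -0.058],
  [0.046, 0.045, -0.084, 0, 0.001, -0.058],
  [0.046, 0.045, -0.084, 0, 0.001, -0.058],
  [0.046, 0.045, -0.084, 0, 0.001, -0.058],
])

```text
time_s: 35.05
position: [0.4605, 0.2014, 0.0977]
orientation: [[0.998, 0.058, -0.004], [0.058, -0.998, -0.0], [-0.004, -0.0, -1.0]]
force: [-0.5, 0.8, -1.4]
gripper_width: 0.53
finger_force: 31.6
```

Run:
```python
from h import *
look('e')
s=r.state();print(tool_delta([*rail(-.168,.222),.0996],Rdown(TH),s),s['force'],s['finger_force'])
p,d=r.camera('side');cv2.imwrite('pics/e_crop.png',cv2.resize(p[130:330,220:420,::-1],None,fx=2.5,fy=2.5,interpolation=cv2.INTER_CUBIC))
m,pr,px=mask('side','scanner');X=cloud('side',d,m);print(pr,px,rect(X),np.percentile(X[:,2],[5,95]))
```

```text
t 35.05 [0.46  0.201 0.098] -2.26 0.53
0.86 (array([ 645.5, -173.4]), array([52.8, 65.6]), 1.4) (array([ 657.3, -167.5]), array([77.5, 58.6]), 2.4) 0.246
0.88 (array([ 641.2, -107.6]), array([48.5, 81.4]), 3.3) (array([ 656.4, -120.3]), array([77.8, 82.8]), 1.7) 0.253
top hang y [(-0.16, 88), (-0.1, 93), (-0.038, 92), (0.024, 94)] x 0.003 h 0.075
side hang y [(-0.163, 99), (-0.101, 88), (-0.041, 81), (0.022, 75)] x 0.0014 h 0.077
[0.0019, 0.0003, -0.0015, -0.0, 0.0022, 0.0016] [ 0.73343882 -0.42937827 -0.6559894 ] 31.55242145061493
0.58 [277.2, 220.3] (array([459.8, 194.9]), array([99.8, 55.6]), 2.0) [0.09183841 0.11464514]
```

View pics/e_crop.png

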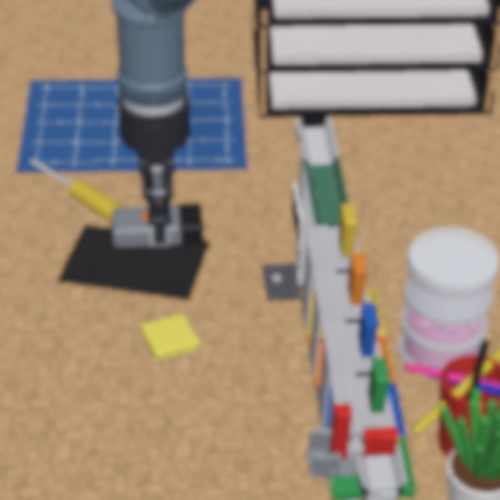

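The scanner is held level at (160, 225) with its black window end facing the plate at (300, 240). I hold it there.

Emit:
step_arm([
  [0, 0, 0, 0, 0, 0],
  [0, 0, 0, 0, 0, 0],
  [0, 0, 0, 0, 0, 0],
  [0, 0, 0, 0, 0, 0],
  [0, 0, 0, 0, 0, 0],
  [0, 0, 0, 0, 0, 0],
  [0, 0, 0, 0, 0, 0],
  [0, 0, 0, 0, 0, 0],
  [0, 0, 0, 0, 0, 0],
  [0, 0, 0, 0, 0, 0],
  [0, 0, 0, 0, 0, 0],
  [0, 0, 0, 0, 0, 0],
  [0, 0, 0, 0, 0, 0],
  [0, 0, 0, 0, 0, 0],
  [0, 0, 0, 0, 0, 0],
  [0, 0, 0, 0, 0, 0],
  [0, 0, 0, 0, 0, 0],
  [0, 0, 0, 0, 0, 0],
  [0, 0, 0, 0, 0, 0],
  [0, 0, 0, 0, 0, 0],
])

```text
time_s: 37.3
position: [0.4623, 0.2002, 0.0984]
orientation: [[0.998, 0.055, -0.002], [0.055, -0.998, -0.0], [-0.002, 0.0, -1.0]]
force: [-0.5, 0.1, -0.7]
gripper_width: 0.53
finger_force: 31.6
```

Run:
```python
from h import *
s=r.state();print(s['time_s'],np.abs(s['joint_vel']).max())
# mat centre (430,255.5); lay with yaw of the mat 75.5-90=-14.5
for z in (.05,.0165): print(tool_delta([.428,.254,z],Rdown(np.radians(-10)),s))
```

```text
37.3 0.0016679141080483697
[-0.0311, -0.0556, 0.0485, 0.0002, 0.0015, 0.1463]
[-0.0311, -0.0556, 0.082, 0.0002, 0.0015, 0.1463]
```

Emit:
step_arm([
  [-0.015, -0.03, 0, 0, 0, 0.07],
  [-0.031, -0.0555, 0.01, 0, 0.001, 0.146],
  [-0.031, -0.0555, 0.04, 0, 0.001, 0.146],
  [-0.031, -0.0555, 0.06, 0, 0.001, 0.146],
  [-0.031, -0.0555, 0.073, 0, 0.001, 0.146],
  [-0.031, -0.0555, 0.079, 0, 0.001, 0.146],
  [-0.031, -0.0555, 0.082, 0, 0.001, 0.146],
  [-0.031, -0.0555, 0.082, 0, 0.001, 0.146],
  [-0.031, -0.0555, 0.082, 0, 0.001, 0.146],
])

```text
time_s: 38.2
position: [0.429, 0.2542, 0.0173]
orientation: [[0.985, -0.174, 0.001], [-0.174, -0.985, 0.0], [0.001, -0.001, -1.0]]
force: [-0.2, 0.2, -2.3]
gripper_width: 0.526
finger_force: 31.6
```

Emit:
step_arm([
  [0, 0, 0.001, 0, 0, 0],
  [0, 0, 0.0015, 0, 0, 0],
  [0, 0, 0.0015, 0, 0, 0],
])

```text
time_s: 38.5
position: [0.4287, 0.2541, 0.0157]
orientation: [[0.985, -0.174, 0.0], [-0.174, -0.985, -0.0], [0.0, -0.0, -1.0]]
force: [-0.1, -0.9, 2.3]
gripper_width: 0.536
finger_force: 31.9
```

Emit:
step_arm([
  [0, 0, 0, 0, 0, 0],
  [0, 0, 0, 0, 0, 0],
  [0, 0, 0, 0, 0, 0],
  [0, 0, 0, 0, 0, 0],
  [0, 0, -0.04, 0, 0, 0],
  [0, 0, -0.09, 0, 0, 0],
  [0, 0, -0.14, 0, 0, 0],
  [0, 0, -0.19, 0, 0, 0],
  [-0.05, 0, -0.2, 0, 0, 0],
  [-0.05, 0, -0.2, 0, 0, 0],
  [-0.05, 0, -0.2, 0, 0, 0],
  [-0.05, 0, -0.2, 0, 0, 0],
], gripper=1)

```text
time_s: 39.7
position: [0.3791, 0.2619, 0.2144]
orientation: [[0.985, -0.174, -0.001], [-0.174, -0.985, -0.001], [-0.001, 0.001, -1.0]]
force: [-0.6, -0.9, -0.4]
gripper_width: 0.997
finger_force: 0.0
```

Run:
```python
from h import *
look('f')
for c in('side','top'):
    p,d=r.camera(c)
    for n in ('scanner','mat'):
        m,pr,px=mask(c,n)
        if m is not None: X=cloud(c,d,m);print(c,n,pr,px,rect(X),np.percentile(X[:,2],[50,95]))
```

```text
t 39.7 [0.379 0.262 0.214] -2.51 1.0
0.86 (array([ 645.6, -176.9]), array([52.7, 61.6]), 2.0) (array([ 657.7, -167.1]), array([76.8, 57.1]), 1.5) 0.246
0.63 (array([ 640.8, -106.4]), array([48.6, 80.2]), 1.7) (array([ 656.2, -119.2]), array([77.8, 80.6]), 1.1) 0.259
top hang y [(-0.16, 89), (-0.099, 94), (-0.038, 91), (0.024, 94)] x 0.0029 h 0.075
side hang y [(-0.163, 100), (-0.102, 90), (-0.04, 81), (0.02, 77)] x 0.0014 h 0.077
side scanner 0.76 [270.0, 229.1] (array([426.9, 271.5]), array([ 94.1, 110.4]), 78.3) [0.02737474 0.03240558]
side mat 0.77 [272.4, 239.9] (array([428.1, 256. ]), array([117.9, 160.3]), 75.6) [0.00304838 0.00654038]
top scanner 0.63 [225.5, 297.1] (array([430.1, 253. ]), array([51.3, 99.2]), 85.5) [0.02765436 0.0312532 ]
top mat 0.6 [233.0, 294.0] (array([430.9, 256.3]), array([111.4, 158.4]), 75.9) [0.00174961 0.0053371 ]
```

View pics/f_side.png

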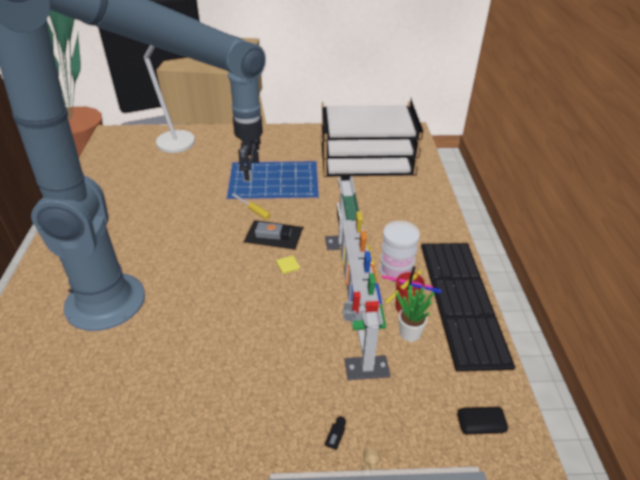

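The scanner lies flat at the middle of its mat (271, 231), the carriers hang in line, and the other things haven't moved.

```bash
python3 -c "
from cell import r
print(r.finish_job())"
```

```text
the job is handed in; nothing more can be done
None
```

I handed the job in at about 40 s: the bolt is shut, all four carriers hang in line at the stop, the barcode plate was scanned, and the scanner lies flat on its mat; the hand-in call gave no verdict.

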